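Put the colour jar away in the drawer unit

ROBOT

A 6-joint arm with a two-finger parallel gripper is mounted at the origin on a cart in front of the work surface, level with it; the furniture and walls round the work are solid. World frame = base frame: x ahead of the robot, y to its left, z up, the work surface at z = 0. Lengths are in m, angles in degrees, forces in N, time in s.
With the tool pointing down it reaches from about 0.25 to 0.85 m from the base axis. Payload 12.5 kg.
Tool frame: the origin (TCP) lies at the very end of the fingers, on their centre line; the grasp point (between the pads) lies ctrl.grip_depth behind it (ctrl.grip_depth is the distance from the TCP to the grasp point, in m); z points along the fingers, y is the direction in which the jaws open and shut (so a half turn about z gives the same grasp; the last joint's range is limited). The gripper opens to 93 mm and grips with 3 to 60 N. Pads are 15 mm wide; open, the fingers measure 128 mm over their backs; the gripper's body (75 mm by 188 mm) begins 65 mm behind the grasp point.
Start: joints at [70.325, 20.094, 94.641, -0, 65.266, -4.847], TCP at [0.141, 0.532, 0.219] pointing down, gripper open.
Joint ranges: [-157.81, 157.81], [-45, 120.19], [0.68, 151.7], [-89.99, 269.99], [4.06, 180], [-164.3, 164.3]. Speed limits (degrees/s): [127.2, 127.2, 159.86, 180, 180, 180].

INTERFACE

Orientations are given as a 3x3 rotation matrix whose columns are the frame's x, y, z axes.
In Python, from rig import status, imaging, sign_off, ctrl gives the robot as it stands. The module is installed in compiled form; this text tells all that it offers.
- The arm moves only by the tool servo_tool, never from a script. Its argument "deltas" is a list of rows, each a list of 4 numbers: the shift along the tool's x, y, z in m, then the turn about the tool's z in rad. In form: [[tx, ty, tz, spin], ...]. A call has 1 to 5 rows; each row is the pose to reach, as a shift and turn from the pose commanded when the call began, along the tool's axes at that moment; what a row does not reach only later rows make up. A row lasts 1/12 s, in which the tool goes at most 41.7 mm and 7.16 degrees, less where a joint would pass 70% of its speed; a pose out of reach is approached as far as the arm can. A call with a gripper value outside its range is refused whole. "hand" is the finger opening in m, from 0 to 0.093, set as the call begins (left out, the last holds). The fingers move at their own pace and stop on an object; the grip force is fixed at half the most. Time passes only in rows, so rows that repeat a pose let the fingers close. It gives the time, the measured TCP pose, the force and the opening at its end, in the units of the state.
- status.state(): the state, without advancing time (a new reading comes with each control period).
- imaging.grab_frame(name): name is "scene" or "side" or "wrist"; returns the picture (384x512x3 uint8, red, green, blue); there is no depth.
- imaging.camera_params(name): a dict with "K" (3x3 intrinsics, pixels), "R" (3x3) and "t" (3): a world point X has camera coordinates R X + t; the wrist camera has in their place "hand_eye" (4x4, takes a point from camera to tool coordinates, whose origin is the TCP and whose axes are the flange's). Camera axes: x right, y down, z forward; pixel columns grow to the right and rows downward; lengths in m; the calibration is good to about 2 mm. A picture is of the moment at which its call begins: read the wrist's pose just before it. camera_params takes no time and is no camera call.
- sign_off(): hands the job in, once; it reports no verdict.
Trained networks look in the newest picture that a camera, given by its name, has taken for a name from the list of things; names that differ only in an ending like _2 or _b are one class to them, and where a whole thing is asked for, a point or a joint stands for the part that bears it (a point fixed in the world has none). Each returns a list of dicts, best first, with "confidence" (0 to 1); they miss things now and then, are a little off and sometimes report something else, mostly with a low value. They report only what shows in the picture. A call takes as long as a camera call. They do not tell look-alikes from the thing itself.
- imaging.silhouettes(camera, thing): "pixels" (384x512 bool, what is visible of it) and "uv" ([column, row] in pixels, amid what is visible of it).
The state is a dict: "clock": time; "qpos": joint angles; "joint_velocities": joint speeds; "joint_torque": joint torques, N m; "eef_pos": TCP position; "orientation": TCP orientation; "ft_force": force on the tool from outside, world axes, zero at the start; "ft_torque": the same for the moment, N m; "gripper_width": finger opening in m.
Only numpy, scipy, OpenCV 4.12 (cv2) and the standard library are available. Lean on these libraries where they do the work, as an engineer would, in place of code of your own. Each camera call takes 0.05 s, during which the arm holds its last target.

TASK

Pull the drawer of the small wooden drawer unit right out to its stop, stand the screw-top colour jar upright in the wide rear compartment of the drawer, and then push the drawer fully shut with the jar still standing in it. Keep the jar upright on the way, set it down rather than dropping it, and leave the other things on the table where they are.

Things in the scene. Friction and masses are not known exactly. Their poses are not given: they have to be found in the camera images.
- drawer_unit: Fixed wooden drawer unit, 200 deep (x) x 250 wide (y) x 200 high, an open shelf above one drawer; origin at the centre of its underside on the table; its own -x side is the front, 100 mm from the origin; z up. It may stand turned by up to 12 degrees. A wooden cup and a mortar with pestle stand on its roof, up to 345 mm above the table.
- roof_edge (a point): Middle of the roof board's front lower edge, 188 mm above the table and 21 mm out from the unit's front face. It overhangs the knob, which therefore cannot be reached with a tool pointing straight down: lean it 30 to 45 degrees, coming from the front and above. A ledge 76 to 88 mm above the table projects 6 mm over the drawer.
- drawer (a joint): How far the drawer is pulled out, in m: 0 shut, 0.14 at its stop. It slides along the unit's -x axis, with about 1.2 N of friction and light damping, and stays where it is left. It may start up to 20 mm open.
- knob (a point): Grip point on the axis of the drawer's round wooden knob, 18 mm in front of the drawer front and 42 mm above the table (shut: 118 mm to -x of the unit's origin). The knob is 22 mm in diameter and stands out 29 mm; its neck by the panel is 13 mm thick. It moves with the drawer.
- panel (a point): Centre of the outside of the drawer's flat front panel, behind the knob, 42 mm above the table; moves with the drawer. The panel is 222 wide (y), 12 to 72 mm above the table; when shut it is flush with the unit's front face.
- bay (a point): Centre of the floor of the drawer's wide rear compartment, 21 mm above the table, 87.5 mm behind the panel's outside; axes as the unit's; moves with the drawer. Inside 75 (x) x 194 (y) mm; side and back walls 28 mm high above the floor, divider in front 24 mm. At the drawer's stop it lies 52.5 mm in front of the unit's front face. Ahead of the divider is a 33 mm trough with a brush.
- jar: Loose round screw-top colour jar, white ribbed cap, upright: 36 mm in diameter up to 34 mm height, cap 38 mm in diameter above that, 48 mm high in all, about 45 g (may vary by a third); origin at the centre of its underside, z up. The only screw-top jar on the table.
- ball_holder: Bystander: loose ball-shaped wooden candle holder, 66 mm in diameter, 59 mm high; origin under its centre. Leave alone.
- small_cup: Bystander: loose tealight in a metal cup, 39 mm in diameter, 16 mm high; origin under its centre. Leave alone.
- cork_block: Bystander: loose cork sanding block, 45 x 72 x 26 mm; origin under its centre. Leave alone.
There are look-alikes about, which are no part of the job. Leave any orange or turquoise look-alike of the jar alone.

How it is judged:
By the outcome, as a careful person would: the job done as asked, in the order asked, and still so for the second after the job is handed in, with the robot touching nothing.
It also fails if it takes over 72 s, if anything falls off the work surface, if the arm or the gripper's body presses on something with over 40 N, if the wrist force passes 120 N, or if a joint passes its speed limit or range.

## Working session

There is one attempt and no reset: what is moved stays moved. The work goes in short steps, Python scripts to look and compute and a tool call to move; the robot and the scene stay as the last step left them, time stands still between calls to the robot, and variables do not carry over. Pictures are saved under pics/ and viewed, and the job is handed in when it is done.

Besides the shell and the picture viewer there is one more tool, called after "Call:" as name(argument=value, ...) on one line, values as JSON. servo_tool: Moves the arm, as the interface text tells. Its arguments: {"type":"object","properties":{"deltas":{"type":"array","items":{"type":"array","items":{"type":"number"}}},"hand":{"type":"number"}},"required":["deltas"]}

```bash
mkdir -p pics; ls; python3 - <<'E'
from rig import status, imaging, ctrl
import cv2,numpy as np
s=status.state();print({k:np.round(v,4).tolist() for k,v in s.items()});print(ctrl.grip_depth)
for n in ["scene","side","wrist"]:
    f=imaging.grab_frame(n);cv2.imwrite(f"pics/{n}0.png",f[:,:,::-1])
    p=imaging.camera_params(n);print(n,{k:np.round(v,4).tolist() for k,v in p.items()})
E
```

```text
pics
{'clock': 0.0, 'qpos': [70.325, 20.1267, 94.6779, -0.0014, 65.2664, -4.8472], 'joint_velocities': [0.0227, -0.0675, 0.0348, -0.0115, -0.0284, 0.1229], 'joint_torque': [0.0007, -49.7335, -28.5252, 0.0699, 0.0258, -0.0001], 'eef_pos': [0.1406, 0.5313, 0.2181], 'orientation': [[-0.9667, 0.2559, -0.0004], [0.2559, 0.9667, -0.0012], [0.0001, -0.0012, -1.0]], 'ft_force': [0.8738, 0.6836, 0.7945], 'ft_torque': [0.0301, 0.0226, -0.0484], 'gripper_width': 0.093}
0.0188
scene {'K': [[495.0377, 0.0, 254.7018], [0.0, 495.0377, 192.1011], [0.0, 0.0, 1.0]], 'R': [[-0.5321, -0.8465, 0.0172], [-0.6276, 0.3807, -0.6791], [0.5683, -0.3722, -0.7338]], 't': [0.2484, 0.4655, 1.6426]}
side {'K': [[372.5176, 0.0, 249.1349], [0.0, 372.5176, 189.4586], [0.0, 0.0, 1.0]], 'R': [[0.8353, -0.5491, 0.0272], [-0.1969, -0.345, -0.9177], [0.5133, 0.7612, -0.3963]], 't': [-0.5215, 0.2107, 1.1279]}
wrist {'K': [[302.5247, 0.0, 258.6652], [0.0, 302.5247, 189.2958], [0.0, 0.0, 1.0]], 'hand_eye': [[0.0007, -0.9649, -0.2625, 0.0731], [1.0, 0.0008, -0.0, 0.0005], [0.0002, -0.2625, 0.9649, -0.166], [0.0, 0.0, 0.0, 1.0]]}
```

View pics/scene0.png

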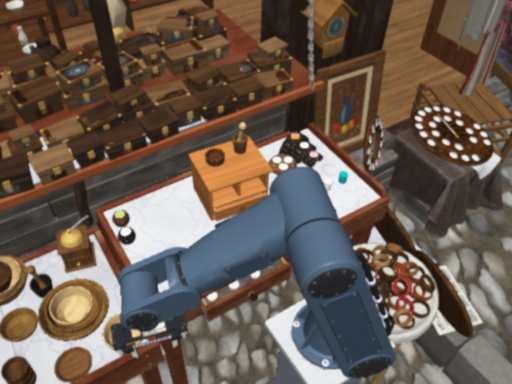

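View pics/side0.png

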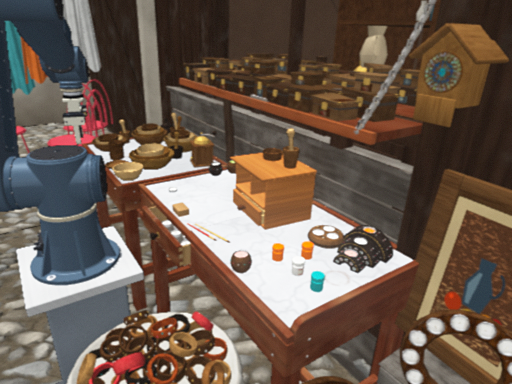

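View pics/wrist0.png

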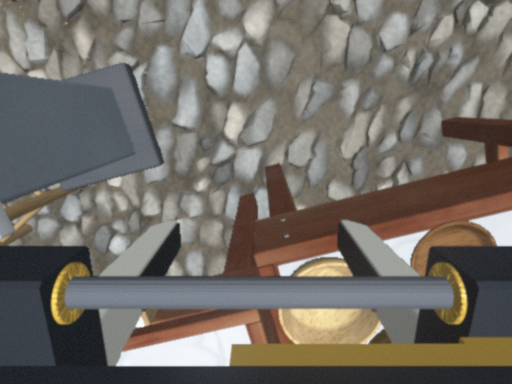

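The side view shows the unit at about (275,187), with its knob near (238,208). There are four candidate jars: orange (278,252), orange (307,249), white (298,267) and turquoise (317,281). I'll enlarge the crops to confirm which is which.

```bash
python3 - <<'E'
import cv2
a=cv2.imread("pics/side0.png")
cv2.imwrite("pics/c1.png",cv2.resize(a[140:240,220:330],None,fx=6,fy=6,interpolation=cv2.INTER_CUBIC)[:600])
cv2.imwrite("pics/c2.png",cv2.resize(a[220:300,230:340],None,fx=7,fy=7,interpolation=cv2.INTER_CUBIC))
b=cv2.imread("pics/scene0.png")
cv2.imwrite("pics/c3.png",cv2.resize(b[110:230,175:355],None,fx=4.4,fy=4.4,interpolation=cv2.INTER_CUBIC))
E
```

```text
(no output)
```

View pics/c1.png

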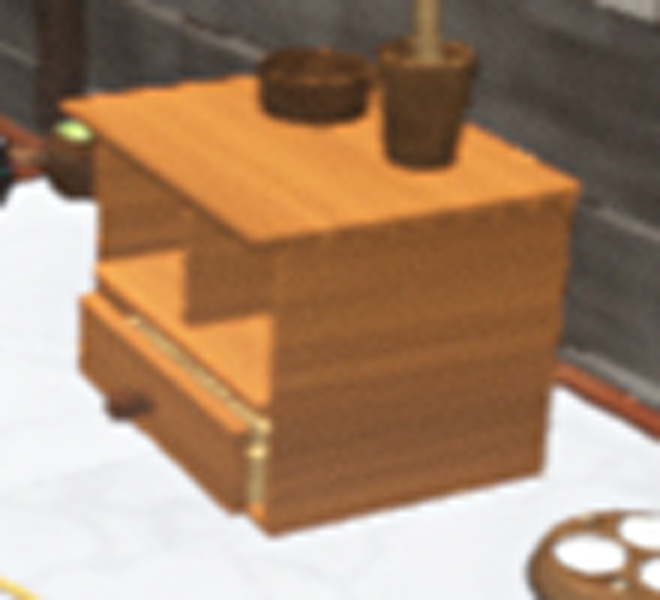

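View pics/c2.png

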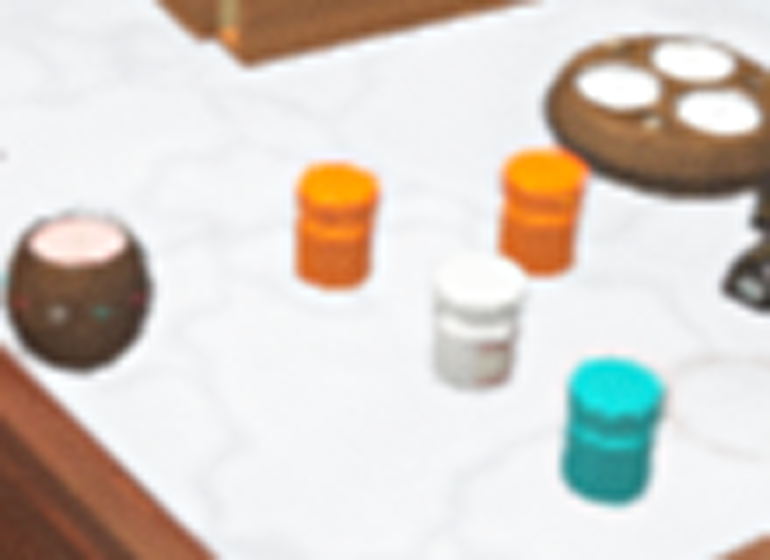

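View pics/c3.png

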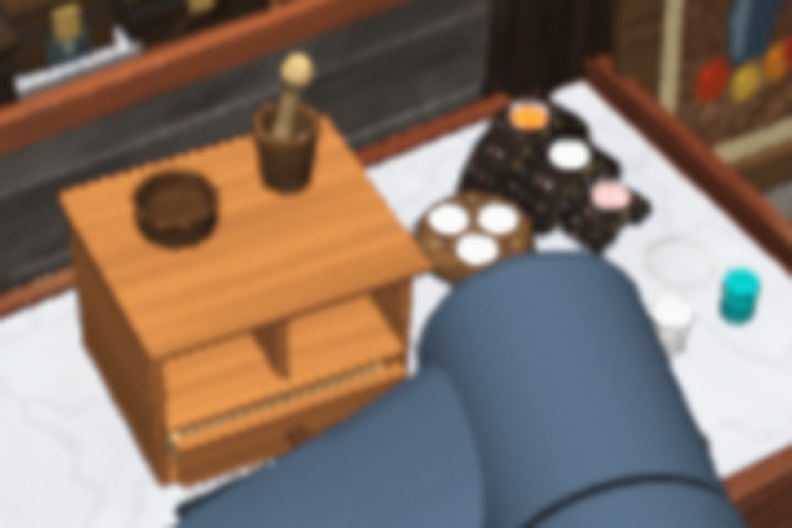

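The white jar at side (298,267) is the only one with a white cap and a clear, labelled body. The orange pair and the turquoise one are the look-alikes. The drawer already stands a little open. Next I'll fit the poses.

```bash
cat > h.py <<'E'
from rig import status, imaging, ctrl
import cv2,numpy as np
from scipy.optimize import least_squares
def proj(n,X):
    p=imaging.camera_params(n);K=np.array(p['K']);c=np.atleast_2d(X)@np.array(p['R']).T+np.array(p['t']);q=c@K.T
    return q[:,:2]/q[:,2:]
def onplane(n,uv,z):
    p=imaging.camera_params(n);R=np.array(p['R']);t=np.array(p['t']);o=-R.T@t
    d=R.T@np.linalg.inv(p['K'])@[uv[0],uv[1],1];return o+d*(z-o[2])/d[2]
def Rz(a): c,s=np.cos(a),np.sin(a);return np.array([[c,-s,0],[s,c,0],[0,0,1]])
E
python3 - <<'E'
from h import *
side=[((-.1,-.125,0),(265,229.2)),((.1,-.125,0),(310.8,218.3)),((-.121,-.125,.2),(264.2,180.5)),((.1,-.125,.2),(316.3,171.2)),((-.121,.125,.2),(230.3,157.5))]
sc=[((-.121,.125,.2),(210.2,191.1)),((-.121,-.125,.2),(272.7,170.9)),((.1,.125,.2),(189.1,153.6)),((.1,-.125,.2),(248.2,136.8)),((-.1,.125,0),(212.5,220.2))]
def f(p,full=False):
    r=[]
    for n,L in(("side",side),("scene",sc)):
        X=np.array([l[0] for l in L])@Rz(p[2]).T+[p[0],p[1],0]
        r.append(proj(n,X)-np.array([l[1] for l in L]))
    r=np.vstack(r);return r if full else r.ravel()
s=least_squares(f,[.6,0,0],loss='soft_l1');print(s.x,np.degrees(s.x[2]));print(f(s.x,True).round(1).tolist())
x=s.x
# knob pixel in side crop (125,403)
for op in(0,.01,.015,.02):
    X=np.array([[-.129-op,0,.042],[-.118-op,0,.042],[-.1-op,-.111,.072],[-.1-op,.111,.072],[-.1-op,-.111,.012]])@Rz(x[2]).T+[x[0],x[1],0]
    print(op,((proj("side",X)-[220,140])*6).round(0).tolist())
for n,uv in(("side",(298.3,265.7)),):
    print("jar",onplane(n,uv,.024))
for t in["jar","drawer_unit","knob","ball_holder","small_cup","cork_block"]:
    for d in imaging.silhouettes("side",t)[:6]: print(t,round(d["confidence"],2),np.round(d["uv"],1),onplane("side",d["uv"],.024).round(3))
E
```

```text
[ 0.70715601 -0.03199265 -0.1009253 ] -5.7825939395098995
[[-0.1, 0.8], [0.0, 0.7], [-2.2, -2.0], [-0.3, -1.9], [-0.0, -1.0], [1.7, -0.8], [0.0, -1.4], [0.5, -0.7], [-0.8, -1.9], [-0.4, 1.1]]
0 [[132.0, 401.0], [148.0, 397.0], [263.0, 421.0], [98.0, 285.0], [259.0, 512.0]]
0.01 [[118.0, 403.0], [134.0, 400.0], [248.0, 425.0], [84.0, 287.0], [244.0, 515.0]]
0.015 [[111.0, 405.0], [127.0, 402.0], [240.0, 426.0], [77.0, 289.0], [237.0, 517.0]]
0.02 [[104.0, 406.0], [120.0, 403.0], [233.0, 428.0], [70.0, 290.0], [229.0, 519.0]]
jar [ 0.53159476 -0.40085047  0.024     ]
jar 0.65 [306.  248.3] [ 0.614 -0.341  0.024]
jar 0.6 [298.5 266. ] [ 0.531 -0.402  0.024]
jar 0.56 [319.6 283.2] [ 0.528 -0.494  0.024]
drawer_unit 0.87 [271.7 188.3] [0.807 0.101 0.024]
knob 0.91 [249.2 207.9] [ 0.617 -0.01   0.024]
ball_holder 0.96 [240.9 259.6] [ 0.405 -0.288  0.024]
small_cup 0.45 [173.  190.8] [0.43  0.285 0.024]
```

The fit puts the unit at (0.707, −0.032) with yaw −5.8°. The drawer is about 12 mm open and the knob sits near x = 0.577.

A vertical tool can't reach the knob. The body's 37.5 mm half-width against the roof edge leaves the pads about 10 mm short, and rows have no tilt component. The text does say an out-of-reach pose is "approached as far as the arm can". I'll test in free air whether that changes the orientation and whether the change stays.

Call:
servo_tool(deltas=[[0,0,-0.04,0],[0,0,-0.08,0],[0,0,-0.12,0],[0,0,-0.16,0],[0,0,-0.2,0]])

```text
clock: 0.87
eef_pos: [0.1406, 0.5312, 0.4208]
orientation: [[-0.967, 0.256, 0.0], [0.256, 0.967, 0.0], [0.0, 0.0, -1.0]]
ft_force: [-0.0, 1.4, -0.8]
gripper_width: 0.0931
```

Call:
servo_tool(deltas=[[0,0,-0.04,0],[0,0,-0.08,0],[0,0,-0.12,0],[0,0,-0.16,0],[0,0,-0.2,0]])

```text
clock: 1.28
eef_pos: [0.1404, 0.5309, 0.6209]
orientation: [[-0.967, 0.256, 0.0], [0.256, 0.967, 0.001], [-0.0, 0.001, -1.0]]
ft_force: [0.6, 0.7, 1.3]
gripper_width: 0.0929
```

Call:
servo_tool(deltas=[[0,0,-0.04,0],[0,0,-0.08,0],[0,0,-0.12,0],[0,0,-0.16,0],[0,0,-0.2,0]])

```text
clock: 1.7
eef_pos: [0.1369, 0.5161, 0.7397]
orientation: [[-0.967, 0.256, 0.001], [0.256, 0.967, 0.005], [0.001, 0.005, -1.0]]
ft_force: [1.9, -2.9, 8.2]
gripper_width: 0.0929
```

Call:
servo_tool(deltas=[[0,0,-0.04,0],[0,0,-0.08,0],[0,0,-0.12,0],[0,0,-0.16,0],[0,0,-0.2,0]])

```text
clock: 2.12
eef_pos: [0.1217, 0.4596, 0.7817]
orientation: [[-0.967, 0.256, 0.008], [0.256, 0.966, 0.028], [-0.0, 0.029, -1.0]]
ft_force: [0.4, 0.3, -0.3]
gripper_width: 0.093
```

```bash
python3 -c "
from h import *
s=status.state();print(s['qpos'],s['clock'])"
```

```text
[ 69.45951135  27.29948115   0.70034325   0.30996042 150.32709011
  -5.44244843] 2.1167
```

Call:
servo_tool(deltas=[[0,0,-0.04,0],[0,0,-0.08,0],[0,0,-0.12,0],[0,0,-0.16,0],[0,0,-0.2,0]])

```text
clock: 2.53
eef_pos: [0.1083, 0.4085, 0.8121]
orientation: [[-0.967, 0.256, 0.011], [0.256, 0.966, 0.04], [-0.0, 0.042, -0.999]]
ft_force: [-0.2, 0.2, -0.5]
gripper_width: 0.093
```

Call:
servo_tool(deltas=[[0,0,0.04,0],[0,0,0.08,0],[0,0,0.12,0],[0,0,0.16,0],[0,0,0.2,0]])

```text
clock: 2.95
eef_pos: [0.1106, 0.4162, 0.699]
orientation: [[-0.967, 0.256, 0.011], [0.256, 0.966, 0.041], [-0.0, 0.043, -0.999]]
ft_force: [0.0, 1.5, 1.3]
gripper_width: 0.093
```

```bash
python3 -c "
from h import *
s=status.state();print(s['qpos'],s['clock'])"
```

```text
[ 68.74954973   5.03630194  47.77135335   0.32370655 124.75452762
  -6.23479022] 2.95
```

The tilt stays: the commanded pose now leans about 2.4° outward. So pushing outward at the reach limit builds up a lean, using only documented behaviour. I need the lean to point along +x, so I'll check where the shelf is and fit the arm's kinematics first.

```bash
python3 - <<'E'
from h import *
def tri(a,b):
    A=[]
    for n,uv in(("side",a),("scene",b)):
        p=imaging.camera_params(n);P=np.array(p['K'])@np.c_[p['R'],p['t']]
        A+= [uv[0]*P[2]-P[0],uv[1]*P[2]-P[1]]
    v=np.linalg.svd(np.array(A))[2][-1];v=v[:3]/v[3];return v.round(3),proj("side",v).round(0),proj("scene",v).round(0)
print("shelf R front",tri((358,130),(312,88)))
for z in(.3,.35,.4,.45): print(z,onplane("side",(182,82),z).round(2),onplane("scene",(0,198),z).round(2), onplane("side",(270,104),z).round(2))
D=[([20.127,94.678,65.266],[.1406,.5313,.2181]),([27.3,.70,150.327],[.1217,.4596,.7817]),([5.036,47.77,124.755],[.1106,.4162,.699])]
def f(p):
    A,B,L,r0,h,e=p;o=[]
    for q,X in D:
        a,b,c=np.radians([q[0],q[0]+q[1],sum(q)])
        o+=[A*np.sin(a)+B*np.sin(b)+e*np.cos(b)+L*np.sin(c)+r0-np.hypot(*X[:2]),h+A*np.cos(a)+B*np.cos(b)-e*np.sin(b)+L*np.cos(c)-X[2]]
    return np.r_[o,.05*(p-np.array([.4,.45,.3,.05,.35,0]))]
s=least_squares(f,[.4,.45,.3,.05,.35,0]);print(s.x.round(3),s.fun[:6].round(4))
E
```

```text
shelf R front (array([ 0.703, -0.4  ,  0.403]), array([[357., 131.]]), array([[312.,  87.]]))
0.3 [0.99 1.42 0.3 ] [0.84 0.75 0.3 ] [1.06 0.49 0.3 ]
0.35 [0.83 1.07 0.35] [0.79 0.75 0.35] [0.9  0.27 0.35]
0.4 [0.68 0.72 0.4 ] [0.73 0.75 0.4 ] [0.73 0.05 0.4 ]
0.45 [0.53 0.37 0.45] [0.68 0.74 0.45] [ 0.57 -0.17  0.45]
[0.484 0.438 0.329 0.003 0.312 0.04 ] [-0.0002  0.0003 -0.0007 -0.0001  0.001  -0.    ]
```

Summary of the fits:
- **Shelf:** front edge at x ≈ 0.70, z ≈ 0.40, so I'll build the lean well above it, at z ≈ 0.7.
- **Arm:** it straightens at about 0.92 m from the shoulder.

I'll swing round to azimuth −10°, aligning the jaws with the unit on the way.

Call:
servo_tool(deltas=[[-0.033,-0.022,-0.001,-0.05],[-0.067,-0.044,-0.002,-0.1],[-0.1,-0.066,-0.003,-0.157],[-0.133,-0.088,-0.004,-0.157],[-0.167,-0.11,-0.005,-0.157]])

```text
clock: 3.37
eef_pos: [0.2443, 0.2659, 0.7006]
orientation: [[-0.995, 0.1, 0.011], [0.101, 0.994, 0.04], [-0.006, 0.041, -0.999]]
ft_force: [0.7, 0.9, -0.8]
gripper_width: 0.0925
```

```bash
cat >> h.py <<'E'
def show(tgt=None):
    s=status.state();R=np.array(s['orientation']);z=R[:,2]
    print(s['clock'],"q",np.round(s['qpos'],1).tolist(),"p",np.round(s['eef_pos'],4).tolist(),"lean",round(np.degrees(np.arccos(-z[2])),1),"az",round(np.degrees(np.arctan2(z[1],z[0])),1),"yaz",np.degrees(np.arctan2(R[1,1],R[0,1])).round(1),"F",np.round(s['ft_force'],1).tolist(),"w",round(s['gripper_width'],4))
    if tgt is not None: print("delta tool",(R.T@(np.array(tgt)-s['eef_pos'])).round(4).tolist())
E
python3 -c "
from h import *
show([.571,-.1,.7])"
```

```text
3.3667 q [38.9, -3.0, 55.7, 1.7, 125.3, -44.3] p [0.2443, 0.2659, 0.7006] lean 2.4 az 75.2 yaz 84.2 F [0.7, 0.9, -0.8] w 0.0925
delta tool [-0.3618, -0.331, -0.0106]
```

Call:
servo_tool(deltas=[[-0.03,-0.028,-0.001,0],[-0.06,-0.055,-0.002,0],[-0.09,-0.083,-0.003,0],[-0.12,-0.11,-0.004,0],[-0.15,-0.138,-0.005,0]])

```text
clock: 3.78
eef_pos: [0.3798, 0.113, 0.7009]
orientation: [[-0.995, 0.102, 0.011], [0.102, 0.994, 0.04], [-0.006, 0.041, -0.999]]
ft_force: [0.6, 1.1, -0.3]
gripper_width: 0.093
```

Call:
servo_tool(deltas=[[-0.03,-0.028,-0.001,0],[-0.06,-0.055,-0.002,0],[-0.09,-0.083,-0.003,0],[-0.12,-0.11,-0.004,0],[-0.15,-0.138,-0.005,0]])

```text
clock: 4.2
eef_pos: [0.515, -0.0395, 0.7011]
orientation: [[-0.995, 0.102, 0.01], [0.102, 0.994, 0.04], [-0.006, 0.041, -0.999]]
ft_force: [0.4, 1.5, 0.6]
gripper_width: 0.0928
```

```bash
python3 -c "
from h import *
show([.571,-.1,.7])"
```

```text
4.2 q [-10.8, 18.8, 30.0, 3.1, 131.1, -92.9] p [0.515, -0.0395, 0.7011] lean 2.4 az 75.5 yaz 84.2 F [0.4, 1.5, 0.6] w 0.0928
delta tool [-0.0619, -0.0545, -0.0007]
```

Call:
servo_tool(deltas=[[-0.032,-0.002,-0.022,0],[-0.065,-0.003,-0.044,0],[-0.097,-0.004,-0.066,0],[-0.13,-0.005,-0.088,0],[-0.162,-0.007,-0.11,0]])

```text
clock: 4.62
eef_pos: [0.5769, -0.0517, 0.7093]
orientation: [[-0.995, 0.102, 0.024], [0.103, 0.994, 0.04], [-0.019, 0.042, -0.999]]
ft_force: [0.8, -0.2, -0.6]
gripper_width: 0.0932
```

```bash
python3 -c "
from h import *
show()"
```

```text
4.6167 q [-10.9, 35.2, 0.9, 4.2, 142.9, -91.7] p [0.5769, -0.0517, 0.7093] lean 2.7 az 59.3 yaz 84.2 F [0.8, -0.2, -0.6] w 0.0932
```

Call:
servo_tool(deltas=[[-0.4,0,-0.25,0],[-0.4,0,-0.25,0],[-0.4,0,-0.25,0],[-0.4,0,-0.25,0],[-0.4,0,-0.25,0]])

```text
clock: 5.03
eef_pos: [0.6166, -0.0582, 0.6824]
orientation: [[-0.994, 0.101, 0.05], [0.103, 0.994, 0.037], [-0.046, 0.042, -0.998]]
ft_force: [0.8, 1.4, -0.3]
gripper_width: 0.0929
```

```bash
python3 -c "
from h import *
show()"
```

```text
5.0333 q [-10.9, 37.9, 0.8, 4.0, 138.8, -91.9] p [0.6166, -0.0582, 0.6824] lean 3.6 az 36.8 yaz 84.2 F [0.8, 1.4, -0.3] w 0.0929
```

Call:
servo_tool(deltas=[[-0.4,0,-0.45,0],[-0.4,0,-0.45,0],[-0.4,0,-0.45,0],[-0.4,0,-0.45,0],[-0.4,0,-0.45,0]])

```text
clock: 5.45
eef_pos: [0.6156, -0.0623, 0.6884]
orientation: [[-0.992, 0.101, 0.071], [0.104, 0.994, 0.036], [-0.067, 0.043, -0.997]]
ft_force: [-0.5, 0.3, -0.1]
gripper_width: 0.0931
```

Call:
servo_tool(deltas=[[-0.4,0,-0.45,0],[-0.4,0,-0.45,0],[-0.4,0,-0.45,0],[-0.4,0,-0.45,0],[-0.4,0,-0.45,0]])

```text
clock: 5.87
eef_pos: [0.6141, -0.0656, 0.6944]
orientation: [[-0.991, 0.101, 0.091], [0.105, 0.994, 0.034], [-0.087, 0.043, -0.995]]
ft_force: [-0.9, -0.4, 0.1]
gripper_width: 0.0932
```

```bash
python3 -c "
from h import *
show()"
```

```text
5.8667 q [-11.8, 36.9, 0.7, 4.4, 137.6, -92.4] p [0.6141, -0.0656, 0.6944] lean 5.6 az 20.5 yaz 84.2 F [-0.9, -0.4, 0.1] w 0.0932
```

Call:
servo_tool(deltas=[[-0.4,0,-0.4,0]])

```text
clock: 5.95
eef_pos: [0.6172, -0.0666, 0.6966]
orientation: [[-0.989, 0.101, 0.11], [0.105, 0.994, 0.033], [-0.106, 0.044, -0.993]]
ft_force: [-0.0, 0.5, 0.6]
gripper_width: 0.0931
```

Call:
servo_tool(deltas=[[-0.4,0,-0.4,0]])

```text
clock: 6.03
eef_pos: [0.6198, -0.0677, 0.7]
orientation: [[-0.986, 0.101, 0.132], [0.106, 0.994, 0.031], [-0.128, 0.045, -0.991]]
ft_force: [-1.2, 0.2, -0.1]
gripper_width: 0.0928
```

```bash
python3 -c "
from h import *
show()"
```

```text
6.0333 q [-12.0, 36.4, 0.8, 4.7, 135.7, -92.4] p [0.6198, -0.0677, 0.7] lean 7.8 az 13.2 yaz 84.2 F [-1.2, 0.2, -0.1] w 0.0928
```

Call:
servo_tool(deltas=[[-0.4,-0.06,-0.33,0]])

```text
clock: 6.12
eef_pos: [0.6237, -0.0729, 0.7021]
orientation: [[-0.983, 0.1, 0.154], [0.106, 0.994, 0.029], [-0.15, 0.045, -0.988]]
ft_force: [-0.1, -0.1, 0.9]
gripper_width: 0.0929
```

Call:
servo_tool(deltas=[[-0.4,-0.06,-0.32,0]])

```text
clock: 6.2
eef_pos: [0.6284, -0.0792, 0.7028]
orientation: [[-0.98, 0.101, 0.173], [0.107, 0.994, 0.027], [-0.169, 0.045, -0.985]]
ft_force: [-0.4, -0.7, 0.3]
gripper_width: 0.093
```

Call:
servo_tool(deltas=[[-0.4,-0.06,-0.3,0]])

```text
clock: 6.28
eef_pos: [0.6334, -0.085, 0.7035]
orientation: [[-0.976, 0.101, 0.192], [0.108, 0.994, 0.025], [-0.189, 0.045, -0.981]]
ft_force: [0.4, 0.2, -0.5]
gripper_width: 0.093
```

Call:
servo_tool(deltas=[[-0.4,-0.06,-0.28,0]])

```text
clock: 6.37
eef_pos: [0.6387, -0.0906, 0.7042]
orientation: [[-0.972, 0.101, 0.212], [0.109, 0.994, 0.022], [-0.209, 0.045, -0.977]]
ft_force: [-0.4, 1.0, -0.7]
gripper_width: 0.093
```

Call:
servo_tool(deltas=[[-0.4,-0.06,-0.26,0]])

```text
clock: 6.45
eef_pos: [0.6445, -0.0961, 0.7047]
orientation: [[-0.967, 0.102, 0.233], [0.109, 0.994, 0.02], [-0.229, 0.044, -0.972]]
ft_force: [0.1, -0.4, 0.2]
gripper_width: 0.0927
```

```bash
python3 -c "
from h import *
show()"
```

```text
6.45 q [-14.5, 36.5, 0.7, 5.8, 129.9, -94.1] p [0.6445, -0.0961, 0.7047] lean 13.5 az 4.8 yaz 84.2 F [0.1, -0.4, 0.2] w 0.0927
```

Call:
servo_tool(deltas=[[-0.4,-0.08,-0.24,0]])

```text
clock: 6.53
eef_pos: [0.6505, -0.103, 0.7049]
orientation: [[-0.962, 0.101, 0.253], [0.109, 0.994, 0.017], [-0.25, 0.044, -0.967]]
ft_force: [0.6, -0.5, 0.1]
gripper_width: 0.0931
```

Call:
servo_tool(deltas=[[-0.4,-0.08,-0.23,0]])

```text
clock: 6.62
eef_pos: [0.6566, -0.1101, 0.7051]
orientation: [[-0.956, 0.102, 0.274], [0.11, 0.994, 0.014], [-0.27, 0.043, -0.962]]
ft_force: [0.6, -0.1, 0.5]
gripper_width: 0.0925
```

Call:
servo_tool(deltas=[[-0.4,-0.08,-0.22,0]])

```text
clock: 6.7
eef_pos: [0.6626, -0.1169, 0.7056]
orientation: [[-0.95, 0.102, 0.294], [0.11, 0.994, 0.011], [-0.291, 0.043, -0.956]]
ft_force: [0.5, 0.3, 0.2]
gripper_width: 0.0927
```

Call:
servo_tool(deltas=[[-0.4,-0.08,-0.2,0]])

```text
clock: 6.78
eef_pos: [0.6689, -0.1236, 0.7061]
orientation: [[-0.944, 0.102, 0.315], [0.11, 0.994, 0.007], [-0.312, 0.042, -0.949]]
ft_force: [-0.3, 0.4, -0.2]
gripper_width: 0.0928
```

Call:
servo_tool(deltas=[[-0.4,-0.08,-0.19,0]])

```text
clock: 6.87
eef_pos: [0.6754, -0.1301, 0.7064]
orientation: [[-0.936, 0.103, 0.336], [0.11, 0.994, 0.004], [-0.333, 0.04, -0.942]]
ft_force: [0.5, 0.4, 0.0]
gripper_width: 0.0929
```

Call:
servo_tool(deltas=[[-0.4,-0.08,-0.18,0]])

```text
clock: 6.95
eef_pos: [0.6819, -0.1365, 0.707]
orientation: [[-0.929, 0.103, 0.357], [0.11, 0.994, -0.0], [-0.354, 0.039, -0.934]]
ft_force: [-0.0, 0.4, -0.0]
gripper_width: 0.0931
```

Call:
servo_tool(deltas=[[-0.4,-0.08,-0.17,0]])

```text
clock: 7.03
eef_pos: [0.6883, -0.1427, 0.7078]
orientation: [[-0.92, 0.104, 0.378], [0.11, 0.994, -0.004], [-0.376, 0.038, -0.926]]
ft_force: [-0.8, 0.6, 0.9]
gripper_width: 0.093
```

Call:
servo_tool(deltas=[[-0.4,-0.08,-0.16,0]])

```text
clock: 7.12
eef_pos: [0.6946, -0.1488, 0.7088]
orientation: [[-0.911, 0.104, 0.398], [0.11, 0.994, -0.008], [-0.397, 0.036, -0.917]]
ft_force: [-0.1, 0.2, 1.0]
gripper_width: 0.0927
```

```bash
python3 -c "
from h import *
show()"
```

```text
7.1167 q [-18.5, 37.6, 0.7, 7.8, 118.9, -96.9] p [0.6946, -0.1488, 0.7088] lean 23.5 az -1.2 yaz 84.0 F [-0.1, 0.2, 1.0] w 0.0927
```

Call:
servo_tool(deltas=[[-0.4,-0.08,-0.14,0]])

```text
clock: 7.2
eef_pos: [0.7015, -0.1548, 0.7096]
orientation: [[-0.902, 0.105, 0.42], [0.11, 0.994, -0.013], [-0.418, 0.035, -0.908]]
ft_force: [-0.6, 0.4, 0.2]
gripper_width: 0.0928
```

Call:
servo_tool(deltas=[[-0.4,-0.08,-0.13,0]])

```text
clock: 7.28
eef_pos: [0.7085, -0.1608, 0.7102]
orientation: [[-0.892, 0.106, 0.44], [0.109, 0.994, -0.017], [-0.439, 0.033, -0.898]]
ft_force: [0.3, 0.3, 0.6]
gripper_width: 0.0928
```

Call:
servo_tool(deltas=[[-0.4,-0.08,-0.12,0]])

```text
clock: 7.37
eef_pos: [0.7154, -0.1666, 0.711]
orientation: [[-0.881, 0.107, 0.461], [0.109, 0.994, -0.022], [-0.46, 0.031, -0.887]]
ft_force: [-0.3, -0.1, 0.6]
gripper_width: 0.0932
```

Call:
servo_tool(deltas=[[-0.4,-0.08,-0.11,0]])

```text
clock: 7.45
eef_pos: [0.7223, -0.1724, 0.7121]
orientation: [[-0.87, 0.108, 0.481], [0.108, 0.994, -0.026], [-0.481, 0.029, -0.876]]
ft_force: [0.0, -0.9, -0.8]
gripper_width: 0.0931
```

Call:
servo_tool(deltas=[[-0.4,-0.08,-0.1,0]])

```text
clock: 7.53
eef_pos: [0.7292, -0.178, 0.7133]
orientation: [[-0.858, 0.109, 0.502], [0.108, 0.994, -0.031], [-0.502, 0.027, -0.864]]
ft_force: [0.4, 0.6, 0.8]
gripper_width: 0.0931
```

Call:
servo_tool(deltas=[[-0.4,-0.08,-0.09,0]])

```text
clock: 7.62
eef_pos: [0.736, -0.1834, 0.7147]
orientation: [[-0.846, 0.11, 0.522], [0.107, 0.994, -0.036], [-0.523, 0.025, -0.852]]
ft_force: [-0.2, 0.4, -0.0]
gripper_width: 0.0927
```

Call:
servo_tool(deltas=[[-0.4,-0.08,-0.08,0]])

```text
clock: 7.7
eef_pos: [0.7428, -0.1888, 0.7162]
orientation: [[-0.833, 0.111, 0.542], [0.106, 0.994, -0.041], [-0.543, 0.023, -0.839]]
ft_force: [-0.2, 0.4, -0.3]
gripper_width: 0.093
```

```bash
python3 -c "
from h import *
show([.45,-.03,.45])
f=imaging.grab_frame('side');cv2.imwrite('pics/side1.png',f[:,:,::-1])"
```

```text
7.7 q [-21.0, 38.9, 0.7, 9.4, 108.3, -98.7] p [0.7428, -0.1888, 0.7162] lean 32.9 az -4.4 yaz 83.6 F [-0.2, 0.4, -0.3] w 0.093
delta tool [0.4052, 0.119, 0.0582]
```

View pics/side1.png

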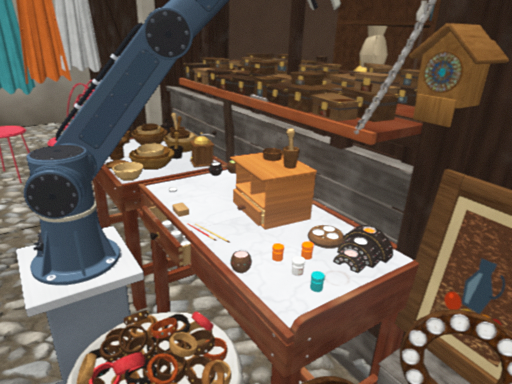

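The lean is now 32.9° toward azimuth −4.4°, with the jaws nearly horizontal and nothing touched. Next I'll go to a staging point in front of the unit and refine the knob position.

Call:
servo_tool(deltas=[[0.037,0.011,0.005,0],[0.074,0.022,0.01,0],[0.111,0.033,0.016,0],[0.148,0.044,0.021,0],[0.185,0.055,0.026,0]])

```text
clock: 8.17
eef_pos: [0.6737, -0.1497, 0.6556]
orientation: [[-0.834, 0.111, 0.541], [0.106, 0.994, -0.041], [-0.542, 0.023, -0.84]]
ft_force: [0.6, 0.2, 1.3]
gripper_width: 0.0932
```

Call:
servo_tool(deltas=[[0.037,0.011,0.005,0],[0.074,0.022,0.01,0],[0.111,0.033,0.016,0],[0.148,0.044,0.021,0],[0.185,0.055,0.026,0]])

```text
clock: 8.58
eef_pos: [0.5386, -0.076, 0.5346]
orientation: [[-0.834, 0.111, 0.541], [0.106, 0.994, -0.041], [-0.542, 0.023, -0.84]]
ft_force: [0.8, 0.1, 1.6]
gripper_width: 0.0927
```

```bash
python3 - <<'E'
from h import *
show([.46,-.02,.25])
f=imaging.grab_frame('wrist');cv2.imwrite('pics/wrist2.png',f[:,:,::-1])
f=imaging.grab_frame('scene');cv2.imwrite('pics/scene2.png',f[:,:,::-1])
E
```

```text
8.5833 q [-16.2, -5.6, 87.2, 7.0, 66.4, -100.4] p [0.5386, -0.076, 0.5346] lean 32.8 az -4.3 yaz 83.6 F [0.8, 0.1, 1.6] w 0.0927
delta tool [0.2257, 0.0403, 0.1943]
```

View pics/wrist2.png

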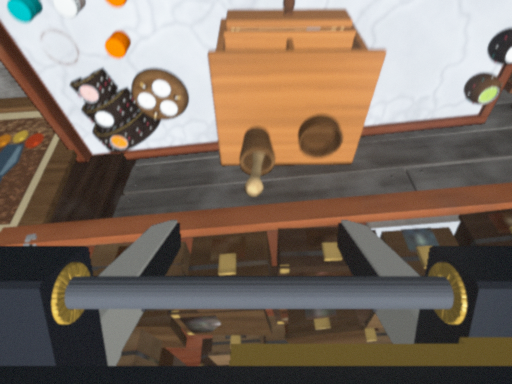

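View pics/scene2.png

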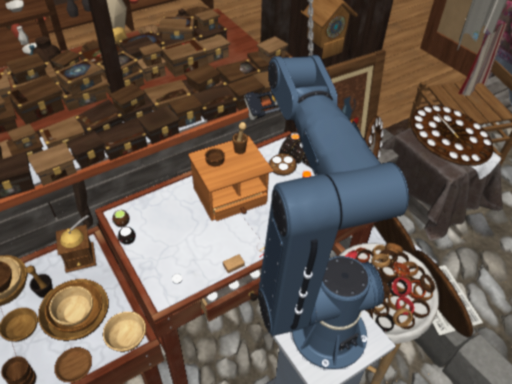

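```bash
python3 - <<'E'
import cv2
b=cv2.imread("pics/scene2.png")
cv2.imwrite("pics/c4.png",cv2.resize(b[130:230,180:290],None,fx=6,fy=6,interpolation=cv2.INTER_CUBIC))
b=cv2.imread("pics/wrist2.png")
cv2.imwrite("pics/c5.png",cv2.resize(b[0:180,200:400],None,fx=3.3,fy=3.3,interpolation=cv2.INTER_CUBIC))
E
```

```text
(no output)
```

View pics/c4.png

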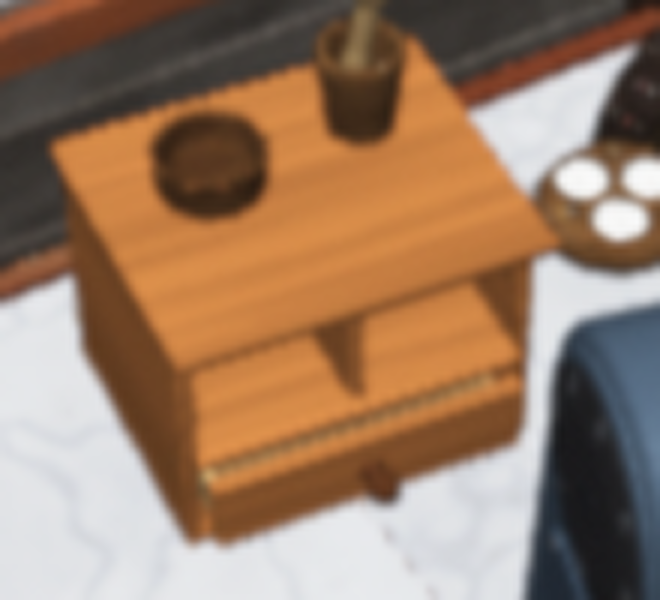

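View pics/c5.png

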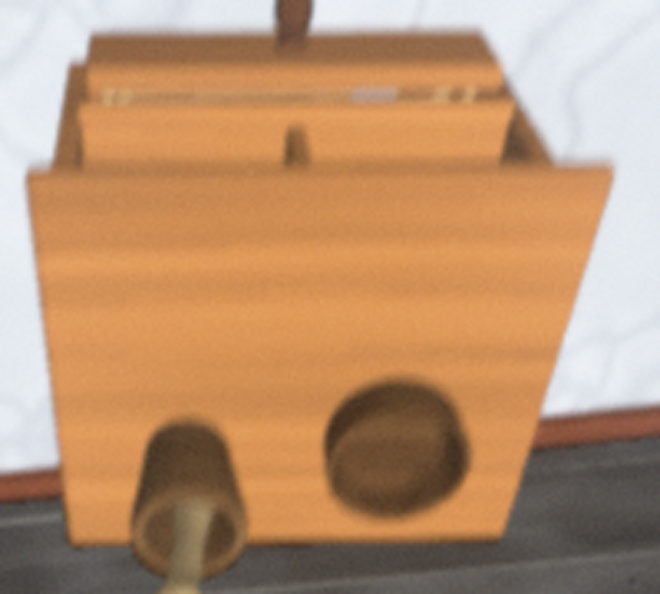

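```bash
cat >> h.py <<'E'
def wproj(st,X):
    p=imaging.camera_params("wrist");H=np.array(p['hand_eye']);T=np.eye(4);T[:3,:3]=st[1];T[:3,3]=st[0]
    M=np.linalg.inv(T@H);c=np.atleast_2d(X)@M[:3,:3].T+M[:3,3];q=c@np.array(p['K']).T;return q[:,:2]/q[:,2:]
E
python3 - <<'E'
from h import *
s=status.state();st=(s['eef_pos'],np.array(s['orientation']))
P=lambda x,y,z:(x,y,z,1.)   # moves with drawer
F=lambda x,y,z:(x,y,z,0.)
side=[(F(-.1,-.125,0),(265,229.2)),(F(.1,-.125,0),(310.8,218.3)),(F(-.121,-.125,.2),(264.2,180.5)),(F(.1,-.125,.2),(316.3,171.2)),(F(-.121,.125,.2),(230.3,157.5)),
 (P(-.1,-.111,.072),(260.8,212.5)),(P(-.1,-.111,.012),(259.7,225.8)),(P(-.1,.111,.072),(233.7,188.7)),(P(-.129,0,.042),(239.2,207.3))]
sc=[(F(-.121,.125,.2),(211.3,191.3)),(F(-.121,-.125,.2),(272.8,170.8)),(F(.1,.125,.2),(188.7,154.7)),(F(.1,-.125,.2),(249.2,136.7)),(F(-.1,.125,0),(212.5,220.8)),
 (P(-.1,.111,.012),(217.5,221)),(P(-.1,-.111,.012),(266.7,203.3)),(P(-.129,0,.042),(243.8,210.8))]
wr=[(F(-.121,-.125,.2),(208.5,53.9)),(F(-.121,.125,.2),(385.5,53)),(F(.1,-.125,.2),(221.2,164.2)),(F(.1,.125,.2),(353,163.6)),
 (P(-.1,-.111,.012),(227.3,11.5)),(P(-.1,.111,.012),(348.5,11.5)),(P(-.1,-.111,.072),(226.7,25.8)),(P(-.1,.111,.072),(352.4,25.8))]
def f(p,full=False):
    r=[]
    for n,L in(("side",side),("scene",sc),("wrist",wr)):
        A=np.array([l[0] for l in L]);X=A[:,:3]-np.c_[A[:,3]*p[3],0*A[:,:2]];X=X@Rz(p[2]).T+[p[0],p[1],0]
        r.append((wproj(st,X) if n=="wrist" else proj(n,X))-np.array([l[1] for l in L]))
    return r if full else np.vstack(r).ravel()
q=least_squares(f,[.7,0,-.1,.01],loss='soft_l1');x=q.x;print(x,np.degrees(x[2]))
for r in f(x,True): print(r.round(1).tolist())
U=Rz(x[2]);print("ux",U[:,0])
for nm,L in(("knob grip",(-.118-x[3],0,.042)),("tip",(-.129-x[3],0,.042)),("bay at stop",(-.1525,0,.021)),("knobshut",(-.118,0,.042))): print(nm,(U@L+[x[0],x[1],0]).round(4))
np.save("unit.npy",x)
E
```

```text
[ 0.70041865 -0.02884515 -0.11193     0.01304315] -6.413116355715728
[[-2.7, 0.9], [-2.0, 1.0], [-4.9, -2.0], [-2.4, -1.7], [-1.8, -1.1], [-2.8, -1.6], [-2.3, 0.3], [-2.1, -0.8], [-2.4, -0.0]]
[[0.2, 0.3], [0.1, 0.4], [1.1, -0.9], [-1.2, -0.4], [-0.7, 1.8], [-1.2, 0.8], [0.2, 0.6], [1.3, 2.1]]
[[0.9, 0.4], [-1.1, -0.2], [1.5, 3.5], [-3.2, 2.1], [-1.2, 2.8], [-3.5, 2.0], [-2.3, 0.6], [0.1, -0.3]]
ux [ 0.99374238 -0.11169643  0.        ]
knob grip [ 0.5702 -0.0142  0.042 ]
tip [ 0.5593 -0.013   0.042 ]
bay at stop [ 0.5489 -0.0118  0.021 ]
knobshut [ 0.5832 -0.0157  0.042 ]
```

```bash
python3 - <<'E'
from h import *
show([.51,-.01,.14])
E
```

```text
8.6833 q [-16.2, -5.7, 87.6, 7.0, 66.5, -100.4] p [0.5362, -0.0747, 0.531] lean 32.4 az -4.1 yaz 83.7 F [1.3, -0.7, 0.4] w 0.0933
delta tool [0.2381, 0.0518, 0.3136]
```

Call:
servo_tool(deltas=[[0.024,0.005,0.031,0],[0.048,0.01,0.062,0],[0.072,0.015,0.093,0],[0.096,0.02,0.125,0],[0.12,0.026,0.157,0]])

```text
clock: 9.1
eef_pos: [0.5285, -0.0446, 0.3392]
orientation: [[-0.833, 0.111, 0.542], [0.106, 0.994, -0.041], [-0.543, 0.023, -0.839]]
ft_force: [2.2, -0.2, -0.5]
gripper_width: 0.0931
```

Call:
servo_tool(deltas=[[0.024,0.005,0.031,0],[0.048,0.01,0.062,0],[0.072,0.015,0.093,0],[0.096,0.02,0.125,0],[0.118,0.026,0.155,0]])

```text
clock: 9.52
eef_pos: [0.517, -0.0127, 0.1452]
orientation: [[-0.833, 0.112, 0.542], [0.106, 0.993, -0.042], [-0.543, 0.023, -0.839]]
ft_force: [1.2, 0.0, -0.8]
gripper_width: 0.0925
```

Call:
servo_tool(deltas=[[0,0,0,0],[0,0,0,0]])

```text
clock: 9.68
eef_pos: [0.5167, -0.0125, 0.1456]
orientation: [[-0.835, 0.111, 0.538], [0.106, 0.994, -0.04], [-0.539, 0.024, -0.842]]
ft_force: [0.2, -0.1, 1.3]
gripper_width: 0.0931
```

```bash
python3 - <<'E'
from h import *
show()
s=status.state();st=(s['eef_pos'],np.array(s['orientation']))
f=imaging.grab_frame('wrist').copy()
x=np.load("unit.npy");
for dx,col in((0,(255,0,0)),(.0065,(0,255,0))):
  X=np.array([[-.129-x[3],0,.042],[-.118-x[3],0,.042],[-.1-x[3],-.111,.072],[-.1-x[3],.111,.072],[-.1-x[3],.111,.012],[-.1-x[3],-.111,.012]])@Rz(x[2]).T+[x[0]+dx,x[1],0]
  for q in wproj(st,X): print(q.round(0)); cv2.circle(f,tuple(int(round(v)) for v in q),2,col,-1)
for d in imaging.silhouettes("wrist","knob")[:2]: print("knob",d["confidence"],d["uv"],np.argwhere(d["pixels"]).min(0),np.argwhere(d["pixels"]).max(0))
cv2.imwrite('pics/wrist3.png',cv2.resize(f[:,:,::-1],None,fx=1.5,fy=1.5))
E
```

```text
9.6833 q [-7.5, 12.5, 126.1, 11.2, 9.0, -101.3] p [0.5167, -0.0125, 0.1456] lean 32.7 az -4.3 yaz 83.6 F [0.2, -0.1, 1.3] w 0.0931
[260. 166.]
[260. 174.]
[141. 213.]
[379. 209.]
[363. 165.]
[154. 168.]
[261. 171.]
[261. 179.]
[143. 217.]
[378. 213.]
[362. 169.]
[156. 172.]
knob 0.6 [256.8, 196.5] [162 142] [225 374]
```

View pics/wrist3.png

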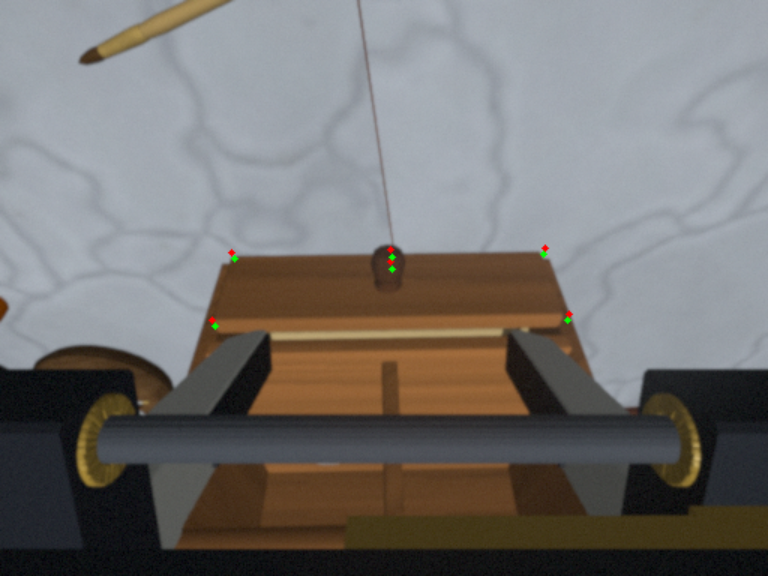

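The knob is at display (389,257), against a prediction of (392,258) for the +6 mm variant. So the knob grip point is at about (0.576, −0.016, 0.042).

```bash
python3 - <<'E'
from h import *
show([.582,-.017,.028])
E
```

```text
9.7833 q [-7.5, 12.2, 126.0, 11.2, 9.0, -101.3] p [0.5181, -0.013, 0.1486] lean 33.0 az -4.3 yaz 83.6 F [-0.2, 0.6, 1.4] w 0.0929
delta tool [0.0121, 0.0003, 0.136]
```

The arm model predicts that q5 would hit its 4° lower limit before reaching the knob at this lean, so the wrist has to be in its flipped branch (q4 near 180). I'll fit a full forward-kinematics model and plan how to get there.

```bash
cat > kin.py <<'E'
import numpy as np, itertools
from scipy.optimize import least_squares
from scipy.spatial.transform import Rotation as Ro
D=[([70.325,20.127,94.678,-.0014,65.266,-4.847],[.1406,.5313,.2181]),
([69.4595,27.2995,.7003,.31,150.327,-5.442],[.1217,.4596,.7817]),
([-10.8,18.8,30,3.1,131.1,-92.9],[.515,-.0395,.7011]),
([-14.5,36.5,.7,5.8,129.9,-94.1],[.6445,-.0961,.7047]),
([-18.5,37.6,.7,7.8,118.9,-96.9],[.6946,-.1488,.7088]),
([-21,38.9,.7,9.4,108.3,-98.7],[.7428,-.1888,.7162]),
([-7.5,12.5,126.1,11.2,9.0,-101.3],[.5167,-.0125,.1456])]
def fk(q,p,s=(1,1)):
    A,B,L,r0,h,e=p;q=np.radians(q)
    R1=Ro.from_euler('z',q[0]).as_matrix();R2=R1@Ro.from_euler('y',q[1]).as_matrix();R3=R2@Ro.from_euler('y',q[2]).as_matrix()
    R=R3@Ro.from_euler('z',s[0]*q[3]).as_matrix()@Ro.from_euler('y',q[4]).as_matrix()@Ro.from_euler('z',s[1]*q[5]).as_matrix()
    return R1@[r0,0,h]+R2@[0,0,A]+R3@[e,0,B]+R@[0,0,L],R
P0=np.array([.484,.438,.329,.003,.312,.04])
def fit(s):
    f=lambda p:np.r_[np.concatenate([fk(q,p,s)[0]-x for q,x in D]),.002*(p-P0)]
    r=least_squares(f,P0);return r.x,np.abs(r.fun[:-6]).max()
if __name__=="__main__":
    for s in itertools.product((1,-1),(1,-1)):
        p,e=fit(s);print(s,p.round(4),e); R=fk(D[-1][0],p,s)[1];print(R.round(2).tolist())
E
python3 kin.py
```

```text
(1, 1) [4.536e-01 4.365e-01 3.301e-01 1.000e-04 3.436e-01 4.900e-02] 0.046453498248540295
[[-0.11, -0.84, 0.54], [-0.99, 0.11, -0.04], [-0.02, -0.54, -0.84]]
(1, -1) [4.536e-01 4.365e-01 3.301e-01 1.000e-04 3.436e-01 4.900e-02] 0.046453498248540295
[[0.42, 0.73, 0.54], [0.88, -0.48, -0.04], [0.23, 0.49, -0.84]]
(-1, 1) [ 0.568   0.4408  0.1555 -0.0014  0.0591  0.0206] 0.09645489120189918
[[0.18, -0.83, 0.53], [-0.96, -0.27, -0.1], [0.23, -0.49, -0.84]]
(-1, -1) [ 0.568   0.4408  0.1555 -0.0014  0.0591  0.0206] 0.09645489120189918
[[0.15, 0.83, 0.53], [0.99, -0.11, -0.1], [-0.02, 0.54, -0.84]]
```

```bash
sed -i 's/A,B,L,r0,h,e=p/A,B,L,r0,h,e,d=p/; s/\[r0,0,h\]/[r0,d,h]/; s/\.312,\.04\])/.312,.04,.046])/; s/r.fun\[:-6\]/r.fun[:-7]/; s/\.002\*/.0003*/' kin.py; python3 kin.py
cat > plan.py <<'E'
from kin import *
P,_=fit((1,1))
C=Ro.from_euler('z',90,degrees=True).as_matrix()
lo=np.array([-157.81,-45,.68,-89.99,4.06,-164.3]);hi=np.array([157.81,120.19,151.7,269.99,180,164.3])
def ik(p,R,q0):
    def f(q):
        x,r=fk(q,P);return np.r_[(x-p)*10,Ro.from_matrix(r@C@R.T).as_rotvec()*3,1e-4*(q-q0)]
    r=least_squares(f,np.clip(q0,lo+.01,hi-.01),bounds=(lo,hi),x_scale=10.)
    x,rr=fk(r.x,P);return r.x,np.linalg.norm(x-p),np.degrees(np.linalg.norm(Ro.from_matrix(rr@C@R.T).as_rotvec()))
E
python3 - <<'E'
from plan import *
from h import *
s=status.state();R=np.array(s['orientation'])
print(np.round(fk(s['qpos'],P)[0]-s['eef_pos'],4))
sp=Ro.from_euler('z',180,degrees=True).as_matrix()
for nm,p in(("knob",(.582,-.017,.028)),("pulled",(.455,-.003,.03)),("jar",(.54,-.40,.025)),("high",(.5,-.35,.3)),("bay",(.56,-.012,.045))):
  for q0 in([-7,30,120,11,9,-101],[-7,30,120,180,9,90],[-40,30,110,90,15,-10],[-40,30,110,90,15,-164]):
    q,e,a=ik(np.array(p),R,np.array(q0,float));print(nm,q.round(1).tolist(),round(e*1e3,1),round(a,2))
E
```

```text
(1, 1) [ 4.881e-01  4.378e-01  2.774e-01 -3.000e-04  2.577e-01  4.040e-02
  4.660e-02] 0.0004460495363000083
[[-0.11, -0.84, 0.54], [-0.99, 0.11, -0.04], [-0.02, -0.54, -0.84]]
(1, -1) [ 4.881e-01  4.378e-01  2.774e-01 -3.000e-04  2.577e-01  4.040e-02
  4.660e-02] 0.0004460495363000083
[[0.42, 0.73, 0.54], [0.88, -0.48, -0.04], [0.23, 0.49, -0.84]]
(-1, 1) [ 0.51    0.4386  0.244  -0.0006  0.2033  0.035   0.0783] 0.043464038101930225
[[0.18, -0.83, 0.53], [-0.96, -0.27, -0.1], [0.23, -0.49, -0.84]]
(-1, -1) [ 0.51    0.4386  0.244  -0.0006  0.2033  0.035   0.0783] 0.043464038101930225
[[0.15, 0.83, 0.53], [0.99, -0.11, -0.1], [-0.02, 0.54, -0.84]]
[-0.      0.0001  0.0002]
knob [-8.3, 31.8, 117.4, 73.4, 4.1, -164.3] 8.8 3.75
knob [-6.9, 32.8, 119.9, 165.9, 5.9, 104.3] 0.0 0.0
knob [-6.9, 32.8, 119.9, 165.9, 5.9, 104.3] 0.0 0.0
knob [-8.3, 31.8, 117.4, 73.4, 4.1, -164.3] 8.8 3.75
pulled [-8.8, 21.7, 131.7, 72.9, 4.1, -164.3] 23.5 7.65
pulled [-7.2, 26.6, 137.3, 174.6, 16.9, 95.2] 0.0 0.0
pulled [-7.2, 26.6, 137.3, 174.6, 16.9, 95.2] 0.0 0.0
pulled [-8.8, 21.7, 131.7, 72.9, 4.1, -164.3] 23.5 7.65
jar [-47.2, 39.6, 98.9, 42.5, 26.6, -164.3] 12.0 6.02
jar [-50.2, 40.4, 104.0, 69.5, 25.4, 164.3] 4.3 1.87
jar [-50.2, 40.4, 104.0, 69.5, 25.4, 164.3] 4.3 1.87
jar [-47.2, 39.6, 98.9, 42.5, 26.6, -164.3] 12.0 6.02
high [-49.6, 11.2, 101.1, 31.6, 47.7, -150.3] 0.0 0.0
high [-55.6, 11.5, 115.2, 67.7, 37.1, 164.3] 43.9 17.15
high [-55.6, 11.5, 115.2, 67.7, 37.1, 164.3] 43.9 17.15
high [-49.6, 11.2, 101.1, 31.6, 47.7, -150.3] 0.0 0.0
bay [-8.2, 28.2, 120.7, 73.5, 4.1, -164.3] 8.4 3.53
bay [-6.6, 29.2, 122.9, 166.4, 5.3, 104.0] 0.0 0.0
bay [-6.6, 29.2, 122.9, 166.4, 5.3, 104.0] 0.0 0.0
bay [-8.2, 28.2, 120.7, 73.5, 4.1, -164.3] 8.4 3.53
```

The model is good to 0.4 mm. The knob pose is feasible with q4 ≈ 166 and q6 ≈ 104. I'll simulate the route: spin 180°, flip by going sideways, then spin back.

```bash
cat > sim.py <<'E'
from plan import *
from h import *
def run(way,R,q,step=.02,pr=True):
    p=np.array(fk(q,P)[0])
    for w in way:
        w=np.array(w,float);n=max(1,int(np.linalg.norm(w-p)/step)+1);mx=0
        for i in range(1,n+1):
            x=p+(w-p)*i/n;q2,e,a=ik(x,R,q);mx=max(mx,np.abs(q2-q).max());q=q2
            if e>1e-3 or a>.5: print("  bad",x.round(3),q.round(1),round(e*1e3,1),round(a,1));
        p=w
        if pr:print(w,q.round(1).tolist(),"maxstep",round(mx,1))
    return q
E
python3 - <<'E'
from sim import *
s=status.state();R=np.array(s['orientation']);q=np.array(s['qpos'])
sp=Ro.from_euler('z',180,degrees=True).as_matrix()
R2=R@sp;q,e,a=ik(np.array(s['eef_pos']),R2,q+[0,0,0,0,0,180]);print(q.round(1),e,a)
for way in ([(.45,-.2,.2),(.36,-.15,.15),(.40,-.01,.12),(.53,-.012,.11)],[(.5,-.2,.2),(.42,-.2,.12),(.40,-.01,.12),(.53,-.012,.11)],[(.40,-.2,.15),(.42,-.01,.12),(.53,-.012,.11)]):
    print("--");run(way,R2,q)
E
```

```text
[ -7.5  12.2 126.   11.3   8.9  78.6] 1.2069956071734597e-08 6.275587088257827e-06
--
[ 0.45 -0.2   0.2 ] [-39.8, 4.8, 125.1, 41.3, 28.6, 23.9] maxstep 10.1
[ 0.36 -0.15  0.15] [-44.2, -0.1, 140.5, 58.8, 24.1, 1.0] maxstep 4.7
[ 0.4  -0.01  0.12] [-11.0, 5.3, 142.4, 98.4, 4.1, -11.6] maxstep 15.1
  bad [ 0.419 -0.01   0.119] [-10.6   7.4 140.2  97.9   4.1 -10.8] 1.2 0.6
  bad [ 0.437 -0.011  0.117] [-10.3   9.3 137.9  92.4   4.1  -4.9] 1.6 0.8
  bad [ 0.456 -0.011  0.116] [ -9.9  11.1 135.4  78.    4.1   9.8] 1.9 1.0
  bad [ 0.474 -0.011  0.114] [ -9.2  12.8 132.7  58.5   4.1  29.9] 2.4 1.0
  bad [ 0.493 -0.011  0.113] [ -8.4  14.6 130.2  43.5   4.1  45.5] 2.3 0.9
  bad [ 0.511 -0.012  0.111] [ -7.8  16.4 127.9  33.2   4.1  56.4] 1.8 0.7
  bad [ 0.53  -0.012  0.11 ] [ -7.3  18.2 125.6  25.8   4.1  64.2] 1.1 0.4
[ 0.53  -0.012  0.11 ] [-7.3, 18.2, 125.6, 25.8, 4.1, 64.2] maxstep 20.2
--
[ 0.5 -0.2  0.2] [-35.1, 9.4, 119.6, 37.9, 27.0, 31.1] maxstep 10.2
[ 0.42 -0.2   0.12] [-43.2, 12.7, 132.2, 68.4, 21.5, -8.5] maxstep 8.2
[ 0.4  -0.01  0.12] [-11.0, 5.3, 142.4, 98.4, 4.1, -11.6] maxs
[... 642 characters left out ...]
133.0, 57.3, 25.3, 1.4] maxstep 11.5
  bad [ 0.42 -0.01  0.12] [-10.6   7.2 139.9  89.2   4.1  -2. ] 1.3 0.6
[ 0.42 -0.01  0.12] [-10.6, 7.2, 139.9, 89.2, 4.1, -2.0] maxstep 9.4
  bad [ 0.438 -0.01   0.118] [-10.2   9.1 137.6  83.2   4.1   4.3] 1.7 0.8
  bad [ 0.457 -0.011  0.117] [ -9.7  11.  135.1  70.    4.1  17.9] 2.0 0.9
  bad [ 0.475 -0.011  0.115] [ -9.1  12.7 132.6  54.5   4.1  34. ] 2.3 0.9
  bad [ 0.493 -0.011  0.113] [ -8.4  14.5 130.2  42.    4.1  47.2] 2.2 0.8
  bad [ 0.512 -0.012  0.112] [ -7.8  16.4 127.8  32.7   4.1  56.9] 1.8 0.7
  bad [ 0.53  -0.012  0.11 ] [ -7.3  18.2 125.6  25.8   4.1  64.2] 1.1 0.4
[ 0.53  -0.012  0.11 ] [-7.3, 18.2, 125.6, 25.8, 4.1, 64.2] maxstep 16.1
```

At 33° the flip boundary lies too low. A lean of about 42° moves it up and gives more clearance from the roof, so I'll go back up and add lean.

Call:
servo_tool(deltas=[[-0.023,-0.005,-0.031,0],[-0.046,-0.01,-0.062,0],[-0.07,-0.015,-0.092,0],[-0.093,-0.02,-0.122,0],[-0.116,-0.026,-0.153,0]])

```text
clock: 10.2
eef_pos: [0.5272, -0.0452, 0.3428]
orientation: [[-0.831, 0.112, 0.545], [0.106, 0.993, -0.043], [-0.546, 0.022, -0.838]]
ft_force: [1.4, -0.2, -0.1]
gripper_width: 0.0929
```

Call:
servo_tool(deltas=[[-0.023,-0.005,-0.031,0],[-0.046,-0.01,-0.062,0],[-0.07,-0.015,-0.092,0],[-0.093,-0.02,-0.122,0],[-0.116,-0.026,-0.153,0]])

```text
clock: 10.62
eef_pos: [0.5369, -0.0767, 0.5336]
orientation: [[-0.831, 0.112, 0.544], [0.106, 0.993, -0.043], [-0.546, 0.022, -0.838]]
ft_force: [-0.2, -0.4, 0.3]
gripper_width: 0.0933
```

Call:
servo_tool(deltas=[[-0.037,-0.011,-0.006,0],[-0.074,-0.022,-0.011,0],[-0.111,-0.033,-0.017,0],[-0.148,-0.044,-0.022,0],[-0.185,-0.055,-0.028,0]])

```text
clock: 11.03
eef_pos: [0.6698, -0.15, 0.6551]
orientation: [[-0.831, 0.113, 0.544], [0.106, 0.993, -0.044], [-0.546, 0.021, -0.838]]
ft_force: [0.4, 0.3, 0.3]
gripper_width: 0.0928
```

Call:
servo_tool(deltas=[[-0.037,-0.011,-0.006,0],[-0.074,-0.022,-0.011,0],[-0.111,-0.033,-0.017,0],[-0.148,-0.044,-0.022,0],[-0.185,-0.055,-0.028,0]])

```text
clock: 11.45
eef_pos: [0.7437, -0.1933, 0.7207]
orientation: [[-0.822, 0.114, 0.558], [0.105, 0.993, -0.047], [-0.56, 0.02, -0.828]]
ft_force: [0.6, -1.0, 0.6]
gripper_width: 0.0927
```

Call:
servo_tool(deltas=[[-0.4,-0.06,-0.07,0]])

```text
clock: 11.53
eef_pos: [0.7526, -0.1982, 0.7165]
orientation: [[-0.816, 0.116, 0.567], [0.108, 0.993, -0.049], [-0.568, 0.021, -0.822]]
ft_force: [-1.0, 0.4, 1.5]
gripper_width: 0.0933
```

Call:
servo_tool(deltas=[[-0.4,-0.06,-0.06,0]])

```text
clock: 11.62
eef_pos: [0.7602, -0.2014, 0.7189]
orientation: [[-0.8, 0.118, 0.588], [0.106, 0.993, -0.055], [-0.59, 0.019, -0.807]]
ft_force: [0.8, -0.2, -1.0]
gripper_width: 0.0931
```

Call:
servo_tool(deltas=[[-0.4,-0.06,-0.05,0]])

```text
clock: 11.7
eef_pos: [0.7653, -0.2036, 0.7255]
orientation: [[-0.781, 0.119, 0.613], [0.103, 0.993, -0.062], [-0.615, 0.015, -0.788]]
ft_force: [-0.4, -0.5, 0.1]
gripper_width: 0.0933
```

Call:
servo_tool(deltas=[[-0.4,-0.06,-0.04,0]])

```text
clock: 11.78
eef_pos: [0.7712, -0.2063, 0.7296]
orientation: [[-0.765, 0.121, 0.633], [0.101, 0.993, -0.068], [-0.636, 0.012, -0.771]]
ft_force: [0.2, -0.1, 0.4]
gripper_width: 0.0932
```

Call:
servo_tool(deltas=[[-0.4,-0.06,-0.03,0]])

```text
clock: 11.87
eef_pos: [0.7775, -0.2092, 0.7329]
orientation: [[-0.749, 0.123, 0.652], [0.099, 0.992, -0.073], [-0.656, 0.01, -0.755]]
ft_force: [-0.1, -0.6, 0.5]
gripper_width: 0.0929
```

Call:
servo_tool(deltas=[[-0.4,-0.06,-0.02,0]])

```text
clock: 11.95
eef_pos: [0.7838, -0.212, 0.736]
orientation: [[-0.732, 0.125, 0.67], [0.097, 0.992, -0.079], [-0.674, 0.007, -0.738]]
ft_force: [-0.6, -0.1, -0.4]
gripper_width: 0.0932
```

Call:
servo_tool(deltas=[[-0.4,-0.06,-0.01,0]])

```text
clock: 12.03
eef_pos: [0.7901, -0.2149, 0.7391]
orientation: [[-0.715, 0.127, 0.687], [0.095, 0.992, -0.084], [-0.692, 0.005, -0.721]]
ft_force: [-0.0, -0.4, -0.3]
gripper_width: 0.093
```

Call:
servo_tool(deltas=[[-0.4,-0.06,0,0]])

```text
clock: 12.12
eef_pos: [0.7964, -0.2177, 0.7422]
orientation: [[-0.698, 0.129, 0.705], [0.093, 0.992, -0.089], [-0.71, 0.003, -0.704]]
ft_force: [0.4, 0.0, 0.4]
gripper_width: 0.0929
```

```bash
python3 - <<'E'
from h import *
show([.5,-.2,.2])
E
```

```text
12.1167 q [-22.0, 40.0, 0.7, 10.5, 95.0, -99.4] p [0.7964, -0.2177, 0.7422] lean 45.3 az -7.2 yaz 82.6 F [0.4, 0.0, 0.4] w 0.0929
delta tool [0.5936, -0.0222, 0.1712]
```

```bash
python3 - <<'E'
from sim import *
s=status.state();R=np.array(s['orientation']);q=np.array(s['qpos']);p=np.array(s['eef_pos'])
sp=Ro.from_euler('z',180,degrees=True).as_matrix();R2=R@sp
z=R[:,2];print(z)
kg=np.array([.575,-.0165,.042])+z*.0188;print("knobTCP",kg)
for nm,x in(("knob",kg),("pre",kg-.1*z),("pulled",kg+[-.127,.014,0]),("bay",np.array([.55,-.012,.06])+z*.0188),("jar",np.array([.53,-.40,.034])+z*.0188),("jarhi",np.array([.5,-.38,.2])),("bayhi",np.array([.53,-.012,.15]))):
  for RR,q0 in((R,[-7,30,120,170,15,95]),(R2,[-7,30,120,170,15,-85]),(R2,[-40,30,110,90,25,-10])):
    q1,e,a=ik(x,RR,np.array(q0,float))
    print(nm,RR is R2,q1.round(1).tolist(),round(e*1e3,1),round(a,2))
qq,e,a=ik(p,R2,q+[0,0,0,0,0,180]);print(qq.round(1),e,a)
for way in ([(.54,-.2,.5),(.45,-.2,.2),(.42,-.03,.17),kg-.1*z],[(.54,-.2,.5),(.42,-.22,.2),(.40,-.1,.17),kg-.1*z]):
    print("--");run(way,R2,qq)
E
```

```text
[ 0.70464701 -0.08937342 -0.70390694]
knobTCP [ 0.58824736 -0.01818022  0.02876655]
knob False [-5.8, 36.2, 125.1, 182.2, 26.6, 89.3] 0.0 0.0
knob True [-5.8, 36.2, 125.1, 182.2, 26.6, -90.7] 0.0 0.0
knob True [-5.8, 36.2, 125.1, 182.2, 26.6, -90.7] 0.0 0.0
pre False [-5.5, 21.7, 134.6, 183.3, 21.5, 88.4] 0.0 0.0
pre True [-5.5, 21.7, 134.6, 183.3, 21.5, -91.6] 0.0 0.0
pre True [-5.5, 21.7, 134.6, 183.3, 21.5, -91.6] 0.0 0.0
pulled False [-5.6, 33.7, 142.1, 181.7, 41.1, 90.1] 0.0 0.0
pulled True [-5.6, 33.7, 142.1, 181.7, 41.1, -89.9] 0.0 0.0
pulled True [-5.6, 33.7, 142.1, 181.7, 41.1, -89.9] 0.0 0.0
bay False [-5.5, 32.5, 128.7, 182.7, 26.4, 89.0] 0.0 0.0
bay True [-5.5, 32.5, 128.7, 182.7, 26.4, -91.0] 0.0 0.0
bay True [-5.5, 32.5, 128.7, 182.7, 26.4, -91.0] 0.0 0.0
jar False [-52.5, 42.6, 107.9, 99.9, 30.8, 133.3] 0.0 0.0
jar True [-52.5, 42.6, 107.9, 99.9, 30.8, -46.7] 0.0 0.0
jar True [-52.5, 42.6, 107.9, 99.9, 30.8, -46.7] 0.0 0.0
jarhi False [-55.4, 20.1, 112.6, 71.5, 34.4, 164.3] 2.7 1.08
jarhi True [-55.1, 19.9, 111.8, 68.4, 34.5, -12.0] 0.0 0.0
jarhi True [-55.1, 19.9, 111
[... 206 characters left out ...]
01
[-22.   40.    0.7  10.5  94.9  80.6] 5.79512797987363e-05 0.010224397183532907
--
[ 0.54 -0.2   0.5 ] [-33.9, -6.2, 97.2, 24.7, 49.7, 54.2] maxstep 18.2
[ 0.45 -0.2   0.2 ] [-43.2, 4.5, 132.8, 82.5, 24.9, -18.5] maxstep 8.7
[ 0.42 -0.03  0.17] [-13.3, -0.0, 144.7, 156.1, 10.7, -70.5] maxstep 17.3
[ 0.51778266 -0.00924288  0.09915724] [-5.5, 21.7, 134.6, 183.3, 21.5, -91.6] maxstep 9.0
--
[ 0.54 -0.2   0.5 ] [-33.9, -6.2, 97.2, 24.7, 49.7, 54.2] maxstep 18.2
[ 0.42 -0.22  0.2 ] [-50.0, 3.3, 134.2, 79.2, 29.4, -20.5] maxstep 7.4
[ 0.4  -0.1   0.17] [-32.5, -0.8, 145.5, 111.1, 19.0, -40.3] maxstep 7.2
[ 0.51778266 -0.00924288  0.09915724] [-5.5, 21.7, 134.6, 183.3, 21.5, -91.6] maxstep 11.9
```

All targets are feasible at 45°. Keeping the half-turned wrist throughout also works, with the camera above the tool and 110 mm to the roof edge. I'll spin 180° now.

Call:
servo_tool(deltas=[[0,0,0,0.124],[0,0,0,0.248],[0,0,0,0.372],[0,0,0,0.496],[0,0,0,0.62]])

```text
clock: 12.53
eef_pos: [0.7961, -0.2175, 0.7421]
orientation: [[-0.491, 0.514, 0.704], [0.656, 0.749, -0.089], [-0.573, 0.418, -0.705]]
ft_force: [-0.5, -0.3, 0.3]
gripper_width: 0.093
```

Call:
servo_tool(deltas=[[0,0,0,0.124],[0,0,0,0.248],[0,0,0,0.372],[0,0,0,0.496],[0,0,0,0.62]])

```text
clock: 12.95
eef_pos: [0.7961, -0.2175, 0.7421]
orientation: [[-0.101, 0.703, 0.704], [0.969, 0.228, -0.089], [-0.223, 0.673, -0.705]]
ft_force: [-0.4, -0.7, -0.7]
gripper_width: 0.093
```

Call:
servo_tool(deltas=[[0,0,0,0.124],[0,0,0,0.248],[0,0,0,0.372],[0,0,0,0.496],[0,0,0,0.62]])

```text
clock: 13.37
eef_pos: [0.7961, -0.2175, 0.7421]
orientation: [[0.326, 0.631, 0.704], [0.922, -0.377, -0.089], [0.209, 0.678, -0.705]]
ft_force: [-0.1, -0.1, -0.4]
gripper_width: 0.093
```

Call:
servo_tool(deltas=[[0,0,0,0.124],[0,0,0,0.248],[0,0,0,0.372],[0,0,0,0.496],[0,0,0,0.62]])

```text
clock: 13.78
eef_pos: [0.7961, -0.2175, 0.7421]
orientation: [[0.632, 0.324, 0.704], [0.531, -0.843, -0.089], [0.564, 0.43, -0.705]]
ft_force: [-0.3, -0.5, 0.1]
gripper_width: 0.0928
```

Call:
servo_tool(deltas=[[0,0,0,0.124],[0,0,0,0.248],[0,0,0,0.372],[0,0,0,0.496],[0,0,0,0.62]])

```text
clock: 14.2
eef_pos: [0.7961, -0.2175, 0.7421]
orientation: [[0.703, -0.104, 0.704], [-0.058, -0.994, -0.089], [0.709, 0.022, -0.705]]
ft_force: [-0.1, -0.6, -0.2]
gripper_width: 0.093
```

```bash
python3 - <<'E'
from h import *
show([.54,-.2,.5])
E
```

```text
14.2 q [-22.0, 40.0, 0.7, 10.5, 95.0, 78.6] p [0.7961, -0.2175, 0.7421] lean 45.2 az -7.2 yaz -96.0 F [-0.1, -0.6, -0.2] w 0.093
delta tool [-0.3527, 0.0038, -0.0112]
```

Call:
servo_tool(deltas=[[-0.039,0,-0.001,0.03],[-0.078,0,-0.002,0.03],[-0.117,0.001,-0.003,0.03],[-0.156,0.001,-0.005,0.03],[-0.195,0.002,-0.006,0.03]])

```text
clock: 14.62
eef_pos: [0.725, -0.2142, 0.6765]
orientation: [[0.698, -0.119, 0.706], [-0.079, -0.993, -0.089], [0.711, 0.006, -0.703]]
ft_force: [1.6, -1.0, 1.3]
gripper_width: 0.0934
```

Call:
servo_tool(deltas=[[-0.039,0,-0.001,0],[-0.078,0,-0.002,0],[-0.117,0.001,-0.003,0],[-0.157,0.001,-0.005,0],[-0.192,0.002,0.013,0]])

```text
clock: 15.03
eef_pos: [0.5986, -0.2017, 0.5337]
orientation: [[0.696, -0.119, 0.708], [-0.077, -0.993, -0.091], [0.714, 0.009, -0.7]]
ft_force: [1.9, -0.3, 0.3]
gripper_width: 0.0931
```

```bash
python3 - <<'E'
from h import *
show([.45,-.2,.2])
E
```

```text
15.0333 q [-29.8, -0.3, 87.4, 20.4, 51.5, 60.1] p [0.5986, -0.2017, 0.5337] lean 45.6 az -7.3 yaz -96.8 F [1.9, -0.3, 0.3] w 0.0931
delta tool [-0.3418, 0.0131, 0.1282]
```

Call:
servo_tool(deltas=[[-0.036,0.001,0.013,0],[-0.072,0.002,0.026,0],[-0.108,0.003,0.04,0],[-0.144,0.005,0.054,0],[-0.18,0.006,0.067,0]])

```text
clock: 15.45
eef_pos: [0.5213, -0.1998, 0.3553]
orientation: [[0.699, -0.118, 0.706], [-0.078, -0.993, -0.089], [0.711, 0.007, -0.703]]
ft_force: [1.4, -0.1, 0.5]
gripper_width: 0.0932
```

Call:
servo_tool(deltas=[[-0.036,0.001,0.013,0],[-0.072,0.002,0.026,0],[-0.108,0.003,0.04,0],[-0.142,0.005,0.054,0],[-0.158,0.006,0.06,0]])

```text
clock: 15.87
eef_pos: [0.458, -0.1985, 0.2099]
orientation: [[0.697, -0.115, 0.708], [-0.077, -0.993, -0.086], [0.713, 0.006, -0.701]]
ft_force: [0.1, 0.7, 0.1]
gripper_width: 0.0929
```

```bash
python3 - <<'E'
from h import *
show([.42,-.03,.17])
E
```

```text
15.8667 q [-42.2, 3.8, 131.6, 79.2, 24.8, -15.0] p [0.458, -0.1985, 0.2099] lean 45.5 az -6.9 yaz -96.6 F [0.1, 0.7, 0.1] w 0.0929
delta tool [-0.0679, -0.1633, -0.0134]
```

Halfway through the flip (q4 = 79), as predicted. Now across to in front of the knob.

Call:
servo_tool(deltas=[[-0.012,-0.03,-0.003,0],[-0.025,-0.06,-0.006,0],[-0.038,-0.09,-0.008,0],[-0.05,-0.12,-0.01,0],[-0.062,-0.148,-0.012,0]])

```text
clock: 16.28
eef_pos: [0.4321, -0.0675, 0.1823]
orientation: [[0.69, -0.114, 0.715], [-0.077, -0.993, -0.084], [0.72, 0.003, -0.694]]
ft_force: [0.9, 0.4, -0.2]
gripper_width: 0.093
```

Call:
servo_tool(deltas=[[-0.003,-0.008,-0.001,0],[-0.006,-0.015,-0.001,0]])

```text
clock: 16.45
eef_pos: [0.43, -0.0526, 0.1794]
orientation: [[0.688, -0.114, 0.716], [-0.076, -0.994, -0.084], [0.721, 0.003, -0.693]]
ft_force: [-0.4, -0.2, 0.5]
gripper_width: 0.0929
```

```bash
python3 - <<'E'
from h import *
show([.518,-.0092,.099])
E
```

```text
16.45 q [-18.7, -0.3, 143.3, 134.4, 12.2, -53.7] p [0.43, -0.0526, 0.1794] lean 46.2 az -6.7 yaz -96.5 F [-0.4, -0.2, 0.5] w 0.0929
delta tool [-0.0007, -0.0534, 0.1151]
```

Call:
servo_tool(deltas=[[0,-0.011,0.022,0],[0,-0.022,0.045,0],[0,-0.033,0.068,0],[-0.001,-0.044,0.092,0],[-0.001,-0.053,0.115,0]])

```text
clock: 16.87
eef_pos: [0.5191, -0.0104, 0.0975]
orientation: [[0.687, -0.117, 0.717], [-0.078, -0.993, -0.087], [0.722, 0.004, -0.691]]
ft_force: [0.6, -0.7, 0.4]
gripper_width: 0.0929
```

Call:
servo_tool(deltas=[[0,0,0,0],[0,0,0,0]])

```text
clock: 17.03
eef_pos: [0.5171, -0.0097, 0.096]
orientation: [[0.692, -0.114, 0.713], [-0.078, -0.993, -0.083], [0.718, 0.002, -0.696]]
ft_force: [0.1, 0.0, 0.3]
gripper_width: 0.093
```

```bash
python3 - <<'E'
from h import *
show([.5882,-.018,.0288])
s=status.state();st=(s['eef_pos'],np.array(s['orientation']))
f=imaging.grab_frame('wrist').copy()
x=np.load("unit.npy");
for dx,col in((0,(255,0,0)),(.0065,(0,255,0))):
  X=np.array([[-.129-x[3],0,.042],[-.118-x[3],0,.042],[-.1-x[3],-.111,.072],[-.1-x[3],.111,.072],[-.1-x[3],.111,.012],[-.1-x[3],-.111,.012]])@Rz(x[2]).T+[x[0]+dx,x[1],0]
  for q in wproj(st,X): cv2.circle(f,tuple(int(round(v)) for v in q),2,col,-1)
cv2.imwrite('pics/wrist4.png',cv2.resize(f[:,:,::-1],None,fx=1.5,fy=1.5))
E
```

```text
17.0333 q [-6.0, 22.4, 135.1, 181.2, 23.4, -90.8] p [0.5171, -0.0097, 0.096] lean 45.9 az -6.7 yaz -96.5 F [0.1, 0.0, 0.3] w 0.093
delta tool [0.0016, -0.0001, 0.0982]
```

View pics/wrist4.png

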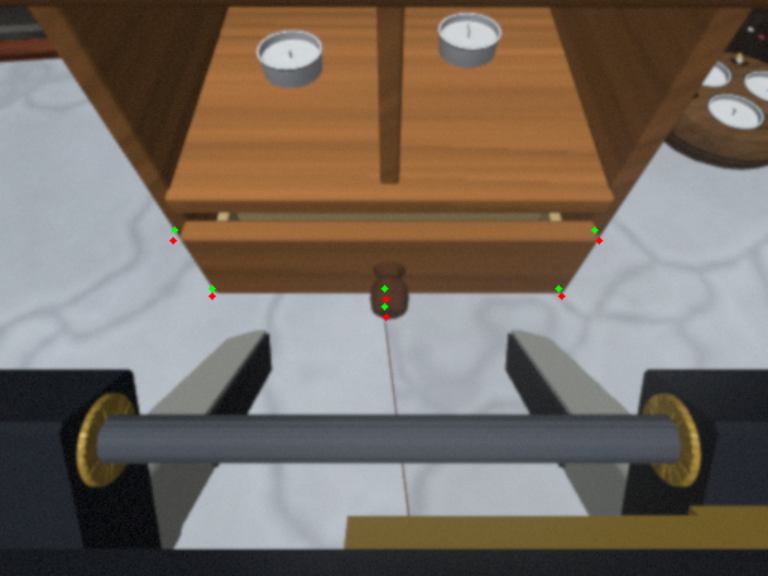

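The wrist view shows the knob at display (389,300) and the panel 12–13 mm proud. The prediction agrees to about 2 mm. Approaching to straddle the knob.

Call:
servo_tool(deltas=[[0,0,0.03,0],[0.001,0,0.06,0],[0.001,0,0.08,0],[0.001,0,0.089,0],[0.001,0,0.091,0]])

```text
clock: 17.5
eef_pos: [0.5813, -0.0185, 0.0332]
orientation: [[0.692, -0.116, 0.712], [-0.079, -0.993, -0.085], [0.717, 0.002, -0.697]]
ft_force: [0.4, 0.7, 0.2]
gripper_width: 0.0929
```

Call:
servo_tool(deltas=[[0,0,0,0],[0,0,0,0],[0,0,0,0],[0,0,0,0],[0,0,0,0]], hand=0.01)

```text
clock: 17.92
eef_pos: [0.58, -0.0175, 0.0321]
orientation: [[0.695, -0.115, 0.71], [-0.079, -0.993, -0.084], [0.715, 0.002, -0.699]]
ft_force: [-0.5, -0.0, -0.4]
gripper_width: 0.0641
```

```bash
python3 - <<'E'
from h import *
show()
f=imaging.grab_frame('wrist').copy()
cv2.imwrite('pics/wrist5.png',cv2.resize(f[:,:,::-1],None,fx=1.5,fy=1.5))
E
```

```text
17.9167 q [-6.1, 35.6, 126.4, 180.9, 27.7, -90.6] p [0.58, -0.0175, 0.0321] lean 45.7 az -6.7 yaz -96.6 F [-0.5, -0.0, -0.4] w 0.0641
```

View pics/wrist5.png

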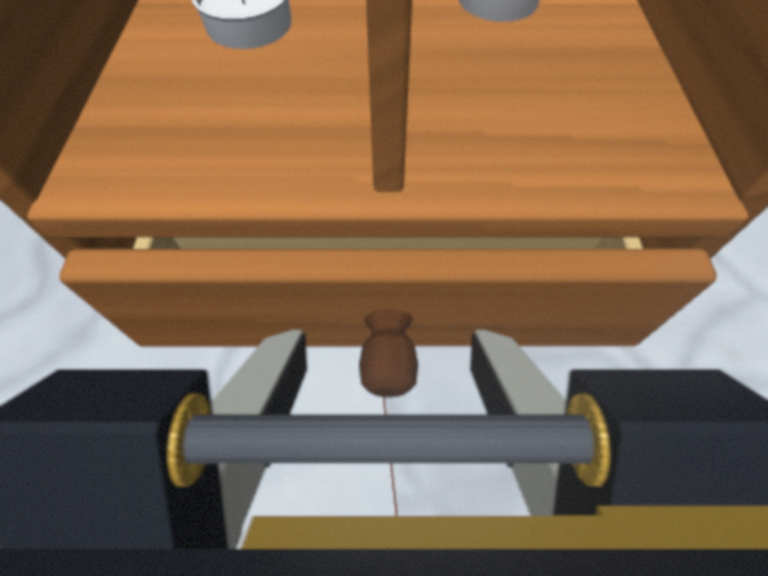

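The fingers straddle the knob symmetrically (both centred at 389). I'll finish closing.

Call:
servo_tool(deltas=[[0,0,0,0],[0,0,0,0],[0,0,0,0],[0,0,0,0],[0,0,0,0]])

```text
clock: 18.38
eef_pos: [0.5801, -0.0176, 0.0314]
orientation: [[0.695, -0.115, 0.71], [-0.079, -0.993, -0.084], [0.715, 0.002, -0.7]]
ft_force: [1.0, -0.8, -0.4]
gripper_width: 0.0268
```

Call:
servo_tool(deltas=[[0,0,0,0],[0,0,0,0],[0,0,0,0]])

```text
clock: 18.63
eef_pos: [0.58, -0.0175, 0.0314]
orientation: [[0.695, -0.115, 0.71], [-0.079, -0.993, -0.084], [0.715, 0.002, -0.7]]
ft_force: [1.1, 1.0, -1.0]
gripper_width: 0.0202
```

```bash
python3 - <<'E'
from h import *
show()
s=status.state();R=np.array(s['orientation']);x=np.load("unit.npy")
for a in(x[2],-.1009): print((R.T@(Rz(a)@[-.16,0,0])).round(4))
E
```

```text
18.6333 q [-6.1, 35.7, 126.4, 180.9, 27.7, -90.6] p [0.58, -0.0175, 0.0314] lean 45.6 az -6.7 yaz -96.6 F [1.1, 1.0, -1.0] w 0.0202
[-0.1119  0.0005 -0.1143]
[-0.1119  0.0023 -0.1143]
```

Call:
servo_tool(deltas=[[-0.006,0,-0.006,0],[-0.018,0,-0.018,0],[-0.032,0.001,-0.033,0],[-0.046,0.001,-0.047,0],[-0.06,0.001,-0.061,0]])

```text
clock: 19.05
eef_pos: [0.4937, -0.0078, 0.0314]
orientation: [[0.695, -0.112, 0.71], [-0.077, -0.994, -0.082], [0.715, 0.003, -0.699]]
ft_force: [3.5, 8.1, -3.8]
gripper_width: 0.0205
```

Call:
servo_tool(deltas=[[-0.01,0,-0.01,0],[-0.019,0,-0.019,0],[-0.024,0,-0.025,0],[-0.026,0.001,-0.027,0],[-0.027,0.001,-0.028,0]])

```text
clock: 19.47
eef_pos: [0.4584, -0.0038, 0.0323]
orientation: [[0.692, -0.109, 0.713], [-0.074, -0.994, -0.08], [0.718, 0.003, -0.696]]
ft_force: [29.2, 15.7, -25.0]
gripper_width: 0.0203
```

```bash
python3 - <<'E'
from h import *
show()
f=imaging.grab_frame('side').copy()
cv2.imwrite('pics/side5.png',cv2.resize(f[120:280,180:380,::-1],None,fx=4,fy=3.75*1))
E
```

```text
19.4667 q [-6.2, 33.5, 142.8, 180.2, 42.1, -90.2] p [0.4584, -0.0038, 0.0323] lean 45.9 az -6.4 yaz -96.2 F [29.2, 15.7, -25.0] w 0.0203
```

View pics/side5.png

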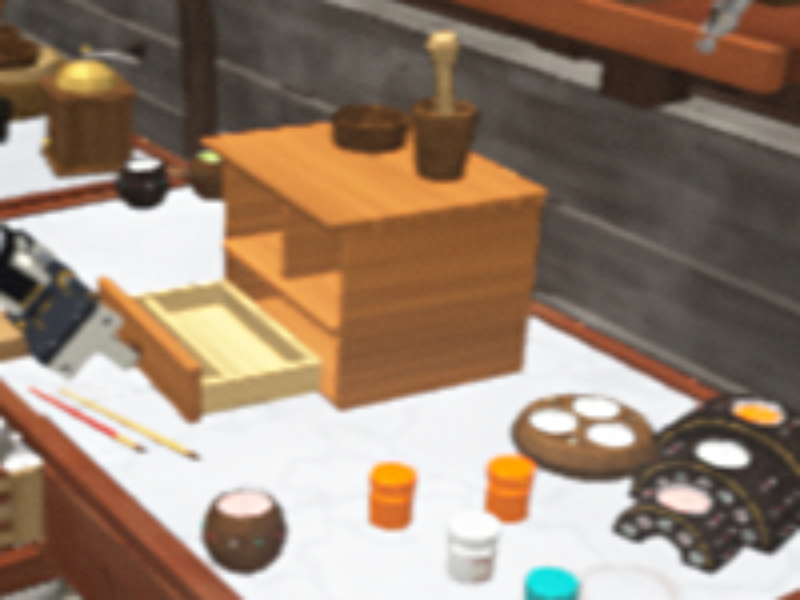

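Force rose to 29 N after 122 mm of travel, with no slip in grip width, so the drawer is at its stop. I'll relieve the load, release and back away along the tool axis.

Call:
servo_tool(deltas=[[0.002,-0.001,0.002,0],[0.003,-0.001,0.003,0]])

```text
clock: 19.68
eef_pos: [0.4607, -0.004, 0.032]
orientation: [[0.694, -0.113, 0.711], [-0.077, -0.994, -0.082], [0.716, 0.002, -0.699]]
ft_force: [-0.9, 7.7, 3.5]
gripper_width: 0.0201
```

Call:
servo_tool(deltas=[[0,0,0,0],[0,0,0,0],[0,0,0,0],[0,0,0,0],[0,0,0,0]], hand=0.06)

```text
clock: 20.1
eef_pos: [0.4603, -0.0048, 0.0316]
orientation: [[0.695, -0.115, 0.71], [-0.079, -0.993, -0.084], [0.715, 0.002, -0.7]]
ft_force: [-0.3, -0.4, 0.4]
gripper_width: 0.0488
```

Call:
servo_tool(deltas=[[0,0,-0.02,0],[0,0,-0.05,0],[0,0,-0.08,0],[0,0,-0.11,0],[0,0,-0.13,0]])

```text
clock: 20.52
eef_pos: [0.3795, 0.0079, 0.1279]
orientation: [[0.698, -0.117, 0.706], [-0.08, -0.993, -0.086], [0.712, 0.003, -0.703]]
ft_force: [-0.9, 0.0, -1.3]
gripper_width: 0.0603
```

Call:
servo_tool(deltas=[[0,0,0,0],[0,0,0,0]])

```text
clock: 20.68
eef_pos: [0.3795, 0.008, 0.1272]
orientation: [[0.697, -0.116, 0.707], [-0.079, -0.993, -0.086], [0.712, 0.004, -0.702]]
ft_force: [0.2, -0.0, -0.3]
gripper_width: 0.06
```

```bash
python3 - <<'E'
from h import *
show()
s=status.state();st=(s['eef_pos'],np.array(s['orientation']))
f=imaging.grab_frame('wrist').copy()
cv2.imwrite('pics/wrist6.png',cv2.resize(f[:,:,::-1],None,fx=1.5,fy=1.5))
f=imaging.grab_frame('scene').copy()
cv2.imwrite('pics/scene6.png',cv2.resize(f[120:270,170:370,::-1],None,fx=4,fy=4))
E
```

```text
20.6833 q [-4.6, 6.3, 151.7, 184.0, 23.4, -92.4] p [0.3795, 0.008, 0.1272] lean 45.4 az -6.9 yaz -96.7 F [0.2, -0.0, -0.3] w 0.06
```

View pics/wrist6.png

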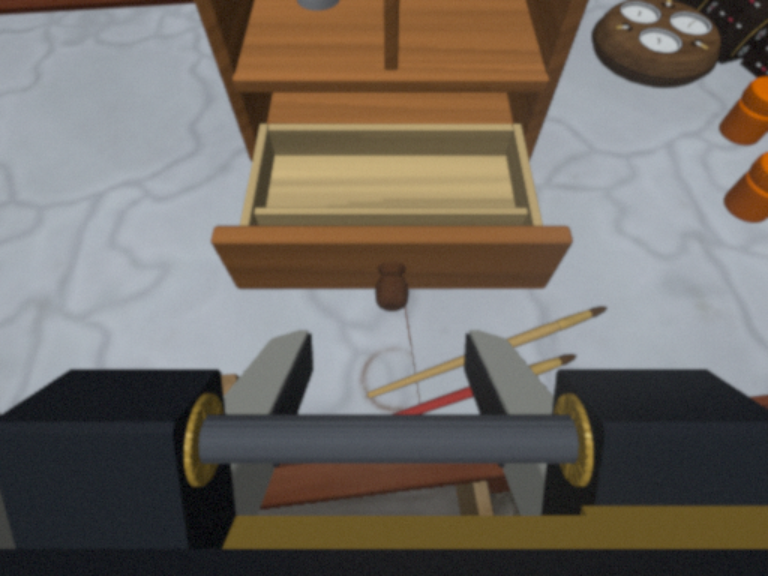

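View pics/scene6.png

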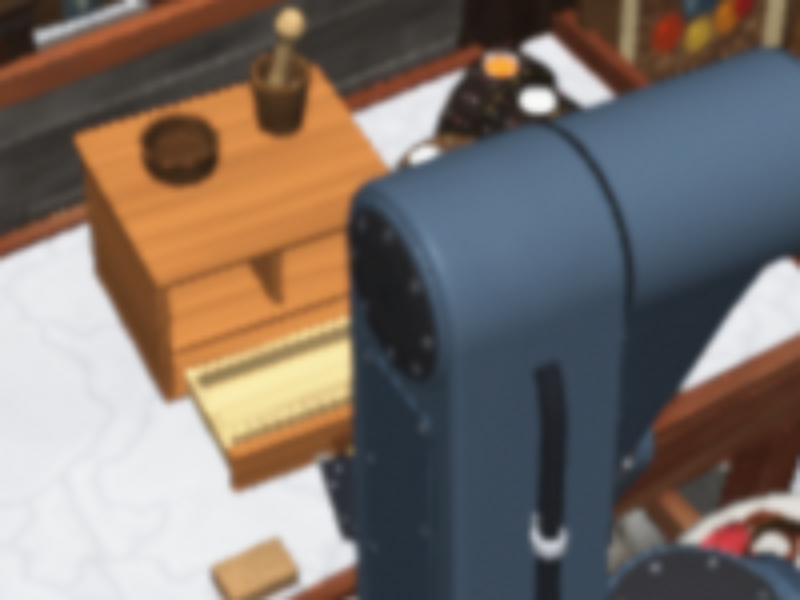

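The drawer is fully out and stayed there. The wrist view shows the panel's bottom edge from (240,288) to (545,288), the bay's back wall at about v=130, and both orange jars at the right edge. Fitting the bay and the jar position now.

```bash
python3 - <<'E'
from h import *
s=status.state();st=(s['eef_pos'],np.array(s['orientation']))
# drawer frame origin: panel centre outside on table
L=[((0,.111,.072),(217,243)),((0,-.111,.072),(568,243)),((0,.111,.012),(240,288)),((0,-.111,.012),(545,288)),((.125,.097,.021),(271,154)),((.125,-.097,.021),(512,154)),((.125,.097,.049),(270,131)),((.125,-.097,.049),(516,131)),((-.029,0,.042),(392,305))]
A=np.array([l[0] for l in L]);B=np.array([l[1] for l in L])/1.5
f=lambda p:(wproj(st,A@Rz(p[2]).T+[p[0],p[1],0])-B).ravel()
r=least_squares(f,[.46,0,-.1],loss='soft_l1');print(r.x,np.degrees(r.x[2]));print((f(r.x).reshape(-1,2)).round(1).tolist())
x=r.x;np.save("drawer.npy",x)
print("bay",Rz(x[2])@[.0875,0,.021]+[x[0],x[1],0],"knob",Rz(x[2])@[-.018,0,.042]+[x[0],x[1],0])
# unit origin implied
print("unit",Rz(x[2])@[.24,0,0]+[x[0],x[1],0])
for d in imaging.silhouettes("side","jar")[:5] if False else []: pass
imaging.grab_frame("side")
for d in imaging.silhouettes("side","jar")[:5]:
    m=np.argwhere(d["pixels"]);print("jar",round(d["confidence"],2),d["uv"],m.min(0),m.max(0),onplane("side",d["uv"],.025).round(4))
E
```

```text
[ 0.46839242 -0.00532928 -0.11771504] -6.744574837208714
[[-6.7, -1.7], [7.3, -0.8], [-2.8, 1.1], [1.9, 1.7], [2.6, -0.7], [-2.5, -0.0], [-1.8, -3.3], [0.5, -2.6], [0.5, 1.6]]
bay [ 0.55528688 -0.01560557  0.021     ] knob [ 0.45051699 -0.0032153   0.042     ]
unit [ 0.70673152 -0.03351568  0.        ]
jar 0.8 [299.2, 266.3] [257 292] [275 304] [ 0.5309 -0.4056  0.025 ]
jar 0.8 [318.1, 280.6] [271 310] [292 324] [ 0.5317 -0.4842  0.025 ]
jar 0.57 [275.8, 251.7] [243 272] [262 284] [ 0.519  -0.3087  0.025 ]
jar 0.55 [306.3, 246.8] [241 301] [259 314] [ 0.6194 -0.3359  0.025 ]
```

```bash
python3 - <<'E'
from sim import *
s=status.state();R=np.array(s['orientation']);q=np.array(s['qpos'])
z=R[:,2];J=np.array([.531,-.402,.036])+z*.0188;B=np.array([.555,-.0156,.061])+z*.0188
print("J",J,"B",B)
q=run([(.43,-.2,.2),J-.12*z,J,J-.12*z+[0,0,.06],(.43,-.2,.22),(.47,-.02,.18),B+[-.03,0,.06],B],R,q)
show([.43,-.2,.2])
E
```

```text
J [ 0.54420309 -0.40360812  0.02271345] B [ 0.56820309 -0.01720812  0.04771345]
[ 0.43 -0.2   0.2 ] [-46.0, 2.8, 134.6, 80.4, 26.9, -19.4] maxstep 12.2
[ 0.45992803 -0.39334355  0.10752119] [-60.2, 28.8, 116.3, 84.1, 34.8, -36.7] maxstep 3.6
[ 0.54420309 -0.40360812  0.02271345] [-52.6, 42.5, 107.4, 98.3, 30.7, -45.8] maxstep 2.7
[ 0.45992803 -0.39334355  0.16752119] [-60.2, 22.0, 114.8, 72.8, 36.4, -22.8] maxstep 3.0
[ 0.43 -0.2   0.22] [-46.0, -0.0, 133.4, 72.9, 27.8, -11.0] maxstep 2.6
[ 0.47 -0.02  0.18] [-9.0, 3.8, 138.0, 167.9, 6.9, -79.8] maxstep 24.1
[ 0.53820309 -0.01720812  0.10771345] [-6.7, 21.4, 131.6, 180.5, 18.1, -90.7] maxstep 5.7
[ 0.56820309 -0.01720812  0.04771345] [-6.2, 32.4, 127.9, 181.3, 25.4, -90.9] maxstep 2.8
20.8833 q [-4.7, 6.7, 151.7, 184.1, 23.4, -92.4] p [0.3786, 0.0079, 0.1247] lean 45.0 az -6.9 yaz -96.7 F [-0.4, -0.5, -0.5] w 0.0603
delta tool [0.1059, 0.2008, 0.0007]
```

Call:
servo_tool(deltas=[[0.014,0.026,0,0],[0.028,0.053,0,0],[0.042,0.08,0,0],[0.056,0.107,0,0],[0.07,0.134,0,0]])

```text
clock: 21.3
eef_pos: [0.4038, -0.0691, 0.1562]
orientation: [[0.696, -0.111, 0.71], [-0.082, -0.994, -0.075], [0.714, -0.006, -0.701]]
ft_force: [0.1, -0.1, 0.6]
gripper_width: 0.0597
```

Call:
servo_tool(deltas=[[0.013,0.025,0,0],[0.026,0.048,0,0],[0.036,0.067,0,0],[0.036,0.067,0,0]])

```text
clock: 21.63
eef_pos: [0.4223, -0.1405, 0.1826]
orientation: [[0.695, -0.112, 0.711], [-0.083, -0.994, -0.076], [0.715, -0.006, -0.699]]
ft_force: [-0.3, -0.2, 0.5]
gripper_width: 0.0603
```

```bash
python3 - <<'E'
from h import *
show([.46,-.393,.1075])
E
```

```text
21.6333 q [-38.5, 1.4, 140.4, 96.2, 22.6, -30.1] p [0.4223, -0.1405, 0.1826] lean 45.6 az -6.1 yaz -96.4 F [-0.3, -0.2, 0.5] w 0.0603
delta tool [-0.0067, 0.2472, 0.0985]
```

Call:
servo_tool(deltas=[[-0.001,0.035,0.013,0],[-0.002,0.07,0.026,0],[-0.003,0.105,0.04,0],[-0.004,0.14,0.055,0],[-0.005,0.175,0.07,0]])

```text
clock: 22.05
eef_pos: [0.448, -0.3181, 0.1268]
orientation: [[0.694, -0.111, 0.711], [-0.084, -0.994, -0.073], [0.715, -0.009, -0.7]]
ft_force: [0.3, -0.5, -0.2]
gripper_width: 0.0602
```

Call:
servo_tool(deltas=[[0,0.035,0.014,0],[-0.001,0.06,0.024,0],[-0.002,0.072,0.028,0],[-0.002,0.072,0.028,0],[-0.002,0.072,0.028,0]])

```text
clock: 22.47
eef_pos: [0.4586, -0.3892, 0.1069]
orientation: [[0.694, -0.111, 0.711], [-0.083, -0.994, -0.074], [0.715, -0.008, -0.699]]
ft_force: [0.3, 0.1, -0.0]
gripper_width: 0.0598
```

```bash
python3 - <<'E'
from h import *
show([.5443,-.4036,.0228])
s=status.state();st=(s['eef_pos'],np.array(s['orientation']))
f=imaging.grab_frame('wrist').copy()
for d in imaging.silhouettes("wrist","jar")[:5]:
    m=np.argwhere(d["pixels"]);print("jar",round(d["confidence"],2),d["uv"],m.min(0),m.max(0))
for c in((.531,-.402),):
  for h in(0,.048): print(wproj(st,[c[0],c[1],h]).round(0)); cv2.circle(f,tuple(int(round(v)) for v in wproj(st,[c[0],c[1],h])[0]),2,(0,255,0),-1)
cv2.imwrite('pics/wrist7.png',cv2.resize(f[:,:,::-1],None,fx=1.5,fy=1.5))
E
```

```text
22.4667 q [-60.6, 28.9, 116.7, 84.8, 35.8, -37.5] p [0.4586, -0.3892, 0.1069] lean 45.6 az -5.9 yaz -96.4 F [0.3, 0.1, -0.0] w 0.0598
delta tool [0.0005, 0.0055, 0.1208]
jar 0.86 [348.2, 187.7] [160 326] [215 375]
jar 0.84 [262.9, 193.8] [168 241] [223 283]
jar 0.84 [164.6, 207.7] [182 139] [238 191]
jar 0.7 [209.5, 134.4] [109 185] [162 225]
[[265. 206.]]
[[265. 181.]]
```

View pics/wrist7.png

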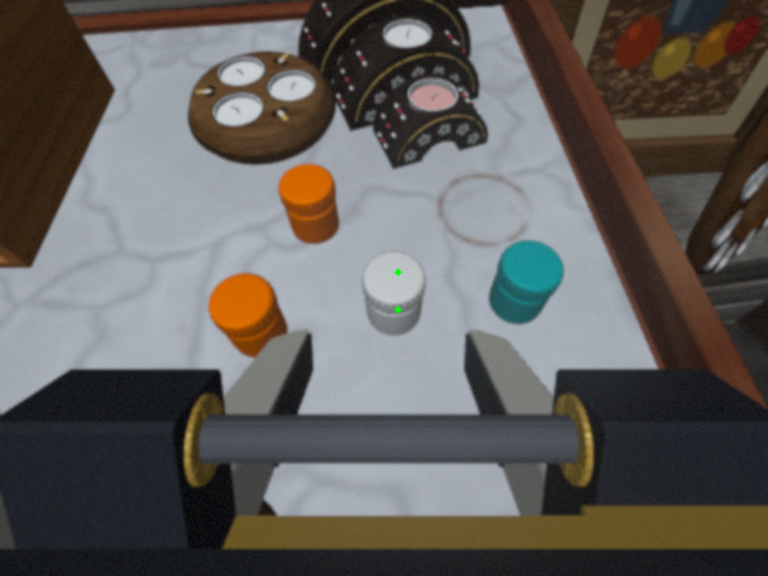

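The white jar is confirmed between the orange and turquoise look-alikes at display (394,290). Refining its position from this view.

```bash
python3 - <<'E'
from h import *
s=status.state();st=(s['eef_pos'],np.array(s['orientation']))
r=least_squares(lambda p:(wproj(st,[p[0],p[1],.048])-[262.7,184.8]).ravel(),[.53,-.4]);c=r.x;print(c)
th=np.linspace(0,6.28,40)
for cc in(c,(.531,-.402)):
  o=[]
  for rad,z0,z1 in((.018,0,.034),(.019,.034,.048)):
    for z in(z0,z1): o.append(wproj(st,np.c_[cc[0]+rad*np.cos(th),cc[1]+rad*np.sin(th),th*0+z]))
  o=np.vstack(o);print("pred bbox u",o[:,0].min(),o[:,0].max(),"v",o[:,1].min(),o[:,1].max(),"obs u 241-283 v 168-223")
z=st[1][:,2]
J=np.array([.5295,-.3995,.036])+z*.0188;show(J)
E
```

```text
[ 0.52854116 -0.39893851]
pred bbox u 241.17140963203948 284.2455056758131 v 167.04880660776422 225.57253894947715 obs u 241-283 v 168-223
pred bbox u 244.38836872491387 287.252532314277 v 164.54099982369243 222.98253245320967 obs u 241-283 v 168-223
22.5667 q [-60.5, 28.8, 116.7, 84.8, 35.8, -37.5] p [0.4589, -0.3886, 0.108] lean 45.7 az -6.0 yaz -96.3 F [0.1, 0.5, 0.7] w 0.0603
delta tool [-0.0017, 0.0035, 0.1202]
```

Call:
servo_tool(deltas=[[-0.001,0.002,0.03,0],[-0.002,0.003,0.06,0],[-0.002,0.003,0.09,0],[-0.002,0.003,0.112,0],[-0.002,0.003,0.12,0]])

```text
clock: 22.98
eef_pos: [0.5441, -0.4003, 0.0217]
orientation: [[0.694, -0.109, 0.712], [-0.081, -0.994, -0.074], [0.715, -0.006, -0.699]]
ft_force: [-0.1, 0.5, -0.1]
gripper_width: 0.0601
```

Call:
servo_tool(deltas=[[0,0,0,0],[0,0,0,0],[0,0,0,0]], hand=0.045)

```text
clock: 23.23
eef_pos: [0.5423, -0.4023, 0.0245]
orientation: [[0.693, -0.111, 0.712], [-0.081, -0.994, -0.077], [0.717, -0.004, -0.697]]
ft_force: [0.2, 0.3, 0.2]
gripper_width: 0.0467
```

```bash
python3 - <<'E'
from h import *
show([.529+.01335,-.3992-.0014,.0229])
f=imaging.grab_frame('wrist').copy()
cv2.imwrite('pics/wrist8.png',cv2.resize(f[:,:,::-1],None,fx=1.5,fy=1.5))
E
```

```text
23.2333 q [-53.1, 42.5, 107.7, 98.5, 31.9, -46.3] p [0.5423, -0.4023, 0.0245] lean 45.8 az -6.2 yaz -96.4 F [0.2, 0.3, 0.2] w 0.0467
delta tool [-0.0013, -0.0017, 0.001]
```

View pics/wrist8.png

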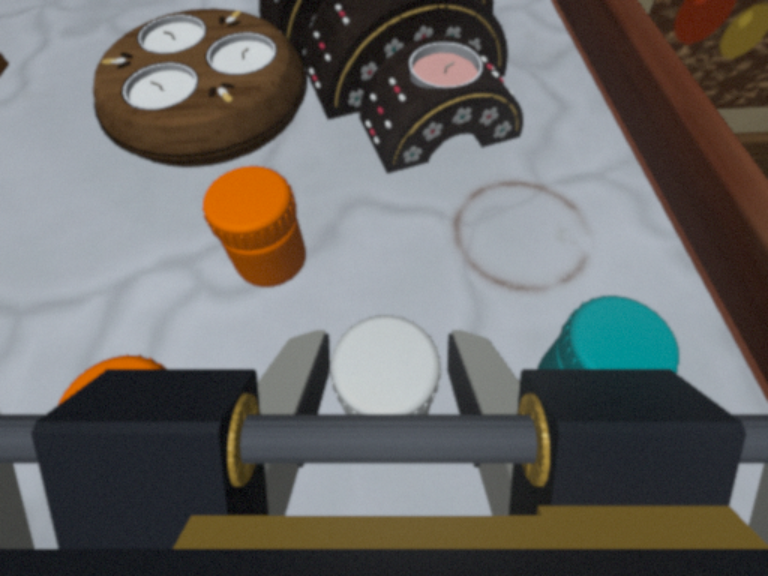

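The jar is centred between the pads (386 against 388). Closing.

Call:
servo_tool(deltas=[[-0.001,-0.001,0.001,0],[-0.001,-0.001,0.001,0],[-0.001,-0.001,0.001,0],[-0.001,-0.001,0.001,0],[-0.001,-0.001,0.001,0]], hand=0.03)

```text
clock: 23.7
eef_pos: [0.543, -0.4016, 0.0226]
orientation: [[0.692, -0.111, 0.713], [-0.081, -0.994, -0.077], [0.717, -0.004, -0.697]]
ft_force: [-4.0, 1.4, 6.4]
gripper_width: 0.0372
```

Call:
servo_tool(deltas=[[0.004,0,-0.004,0],[0.01,0,-0.01,0],[0.018,0,-0.018,0],[0.026,0,-0.026,0],[0.034,0,-0.034,0]])

```text
clock: 24.12
eef_pos: [0.5421, -0.4015, 0.0705]
orientation: [[0.694, -0.112, 0.712], [-0.081, -0.994, -0.077], [0.716, -0.005, -0.698]]
ft_force: [0.2, 0.6, -0.5]
gripper_width: 0.0369
```

```bash
python3 - <<'E'
from h import *
show([.46,-.36,.17])
f=imaging.grab_frame('wrist').copy()
cv2.imwrite('pics/wrist9.png',cv2.resize(f[:,:,::-1],None,fx=1.5,fy=1.5))
f=imaging.grab_frame('side').copy()
cv2.imwrite('pics/side9.png',cv2.resize(f[180:320,220:360,::-1],None,fx=4,fy=4))
E
```

```text
24.1167 q [-53.0, 37.2, 108.0, 90.3, 31.5, -36.7] p [0.5421, -0.4015, 0.0705] lean 45.7 az -6.1 yaz -96.4 F [0.2, 0.6, -0.5] w 0.0369
delta tool [0.0109, -0.0325, -0.1311]
```

View pics/wrist9.png

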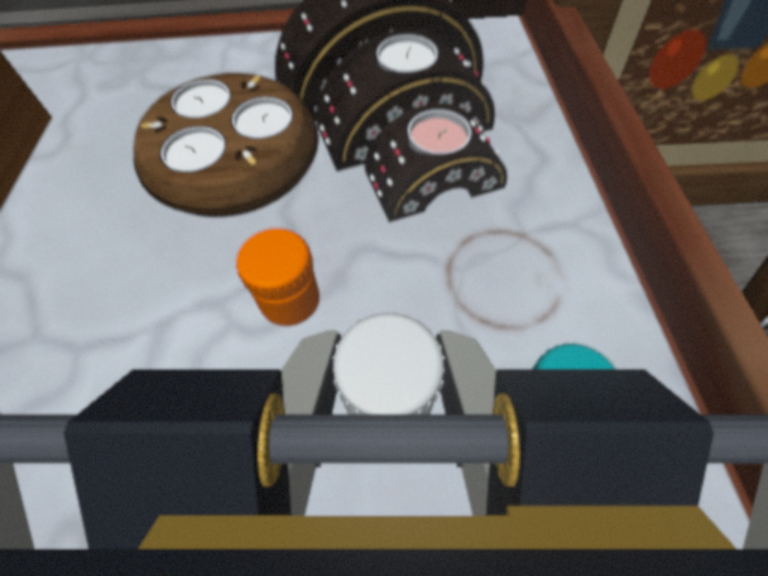

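View pics/side9.png

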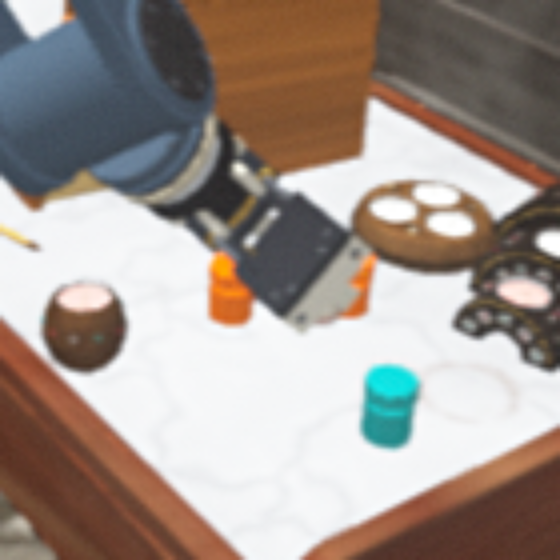

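The jar is gripped (36.9 mm), lifted 48 mm and upright, and its neighbours are untouched. Planning the carry.

```bash
python3 - <<'E'
from sim import *
s=status.state();R=np.array(s['orientation']);q=np.array(s['qpos'])
off=np.array([.543-.529,-.4016+.3995,.0226])
B=np.array([.555,-.0156,.021])+off;print("B",B)
for w in([(.5,-.38,.13),(.45,-.25,.15),(.47,-.06,.14),B+[0,0,.07],B],[(.5,-.38,.13),(.46,-.25,.13),(.48,-.1,.125),B+[0,0,.07],B]):
    print('--');run(w,R,q,step=.01)
show([.5,-.36,.13]); print((R.T@(np.array([.46,-.25,.13])-[.5,-.36,.13])).round(4),(R.T@(np.array([.48,-.1,.125])-[.46,-.25,.13])).round(4))
E
```

```text
B [ 0.569  -0.0177  0.0436]
--
[ 0.5  -0.38  0.13] [-55.6, 27.5, 113.9, 82.8, 33.3, -30.2] maxstep 1.2
[ 0.45 -0.25  0.15] [-50.0, 15.0, 131.1, 94.7, 29.9, -39.0] maxstep 1.2
[ 0.47 -0.06  0.14] [-17.8, 11.3, 139.9, 152.9, 18.4, -72.0] maxstep 4.4
[ 0.569  -0.0177  0.1136] [-6.6, 22.7, 127.8, 179.1, 16.4, -89.2] maxstep 2.8
[ 0.569  -0.0177  0.0436] [-6.6, 33.4, 128.2, 179.4, 27.5, -89.5] maxstep 1.4
--
[ 0.5  -0.38  0.13] [-55.6, 27.5, 113.9, 82.8, 33.3, -30.2] maxstep 1.2
[ 0.46 -0.25  0.13] [-48.8, 18.6, 130.6, 101.5, 29.6, -45.5] maxstep 1.5
[ 0.48  -0.1    0.125] [-24.7, 15.5, 138.0, 142.8, 22.0, -67.7] maxstep 3.3
[ 0.569  -0.0177  0.1136] [-6.6, 22.7, 127.8, 179.1, 16.4, -89.2] maxstep 2.9
[ 0.569  -0.0177  0.0436] [-6.6, 33.4, 128.2, 179.4, 27.5, -89.5] maxstep 1.4
24.2167 q [-53.0, 37.1, 108.0, 90.4, 31.5, -36.8] p [0.5427, -0.4021, 0.0718] lean 45.8 az -6.2 yaz -96.4 F [-0.7, -0.2, -0.9] w 0.0371
delta tool [0.0089, -0.0373, -0.0743]
[-0.0364 -0.1049 -0.0371] [-0.0017 -0.1513  0.006 ]
```

Call:
servo_tool(deltas=[[0.002,-0.007,-0.015,0],[0.004,-0.015,-0.03,0],[0.005,-0.022,-0.045,0],[0.007,-0.03,-0.06,0],[0.009,-0.037,-0.074,0]])

```text
clock: 24.63
eef_pos: [0.4993, -0.3591, 0.128]
orientation: [[0.694, -0.111, 0.712], [-0.082, -0.994, -0.076], [0.716, -0.005, -0.698]]
ft_force: [1.0, -0.8, 0.2]
gripper_width: 0.0369
```

Call:
servo_tool(deltas=[[-0.007,-0.021,-0.007,0],[-0.014,-0.042,-0.015,0],[-0.021,-0.063,-0.022,0],[-0.029,-0.084,-0.03,0],[-0.036,-0.105,-0.037,0]])

```text
clock: 25.05
eef_pos: [0.4595, -0.2486, 0.1282]
orientation: [[0.694, -0.112, 0.711], [-0.081, -0.994, -0.077], [0.716, -0.005, -0.699]]
ft_force: [1.8, 0.5, -0.1]
gripper_width: 0.0372
```

Call:
servo_tool(deltas=[[0,-0.02,0,0],[0,-0.04,0.001,0],[-0.001,-0.06,0.002,0],[-0.001,-0.08,0.003,0],[-0.001,-0.1,0.004,0]])

```text
clock: 25.47
eef_pos: [0.4732, -0.1497, 0.1251]
orientation: [[0.694, -0.112, 0.711], [-0.081, -0.994, -0.077], [0.715, -0.005, -0.699]]
ft_force: [0.8, -0.0, -0.9]
gripper_width: 0.0373
```

Call:
servo_tool(deltas=[[0,-0.02,0.001,0],[0,-0.04,0.002,0],[-0.001,-0.051,0.002,0]])

```text
clock: 25.72
eef_pos: [0.4797, -0.0983, 0.1232]
orientation: [[0.694, -0.11, 0.711], [-0.081, -0.994, -0.076], [0.715, -0.005, -0.699]]
ft_force: [0.4, -0.4, -0.0]
gripper_width: 0.0374
```

```bash
python3 - <<'E'
from h import *
show([.569,-.0177,.1136])
E
```

```text
25.7167 q [-24.5, 15.7, 138.0, 143.0, 22.0, -67.8] p [0.4797, -0.0983, 0.1232] lean 45.7 az -6.1 yaz -96.3 F [0.4, -0.4, -0.0] w 0.0374
delta tool [0.0486, -0.09, 0.0641]
```

Call:
servo_tool(deltas=[[0.009,-0.015,0.009,0],[0.018,-0.03,0.019,0],[0.027,-0.046,0.03,0],[0.035,-0.062,0.042,0],[0.043,-0.078,0.054,0]])

```text
clock: 26.13
eef_pos: [0.5573, -0.0291, 0.1166]
orientation: [[0.694, -0.111, 0.711], [-0.081, -0.994, -0.076], [0.715, -0.005, -0.699]]
ft_force: [0.5, -0.5, 0.2]
gripper_width: 0.0375
```

Call:
servo_tool(deltas=[[0.004,-0.008,0.006,0],[0.006,-0.012,0.01,0],[0.006,-0.012,0.01,0],[0.006,-0.012,0.01,0]])

```text
clock: 26.47
eef_pos: [0.5692, -0.0193, 0.114]
orientation: [[0.694, -0.111, 0.711], [-0.081, -0.994, -0.076], [0.715, -0.004, -0.699]]
ft_force: [0.8, 0.5, -0.9]
gripper_width: 0.0371
```

```bash
python3 - <<'E'
from h import *
show([.569,-.0177,.0436])
f=imaging.grab_frame('wrist').copy()
cv2.imwrite('pics/wrist10.png',cv2.resize(f[:,:,::-1],None,fx=1.5,fy=1.5))
f=imaging.grab_frame('side').copy()
cv2.imwrite('pics/side10.png',cv2.resize(f[140:260,190:340,::-1],None,fx=5,fy=5))
E
```

```text
26.4667 q [-6.9, 22.6, 127.7, 178.0, 16.0, -88.2] p [0.5692, -0.0193, 0.114] lean 45.7 az -6.1 yaz -96.4 F [0.8, 0.5, -0.9] w 0.0371
delta tool [-0.0506, -0.0012, 0.049]
```

View pics/wrist10.png

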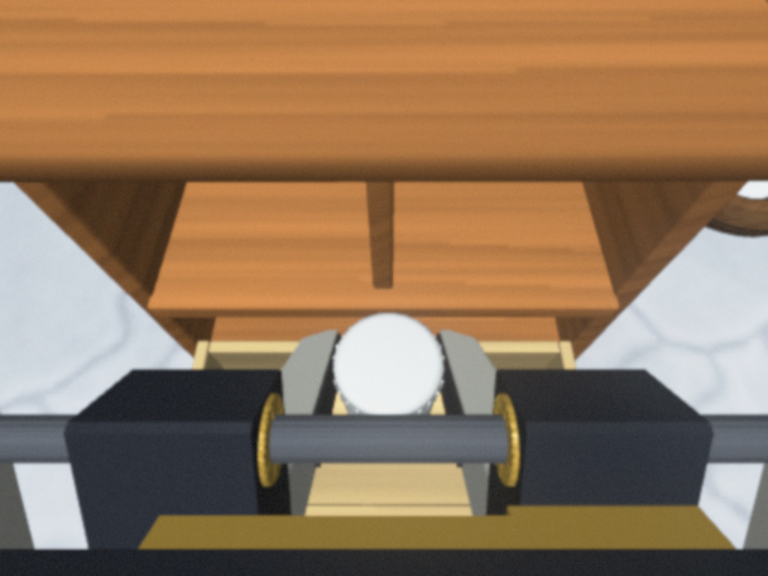

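View pics/side10.png

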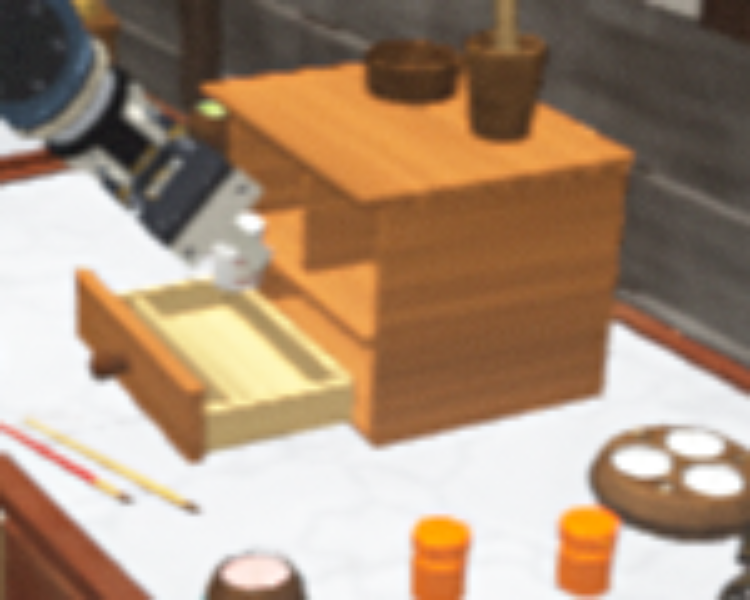

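The jar is upright over the bay. I'll place it 8 mm toward the rear, which keeps the gripper body further from the panel top, and lower it gently.

Call:
servo_tool(deltas=[[0.005,-0.001,0.006,0],[-0.004,-0.001,0.015,0],[-0.016,-0.001,0.026,0],[-0.028,-0.001,0.038,0],[-0.038,-0.001,0.048,0]])

```text
clock: 26.98
eef_pos: [0.5779, -0.0194, 0.0532]
orientation: [[0.693, -0.112, 0.712], [-0.081, -0.994, -0.077], [0.716, -0.005, -0.698]]
ft_force: [0.5, 0.0, -0.4]
gripper_width: 0.0371
```

Call:
servo_tool(deltas=[[-0.002,0,0.002,0],[-0.004,0,0.004,0],[-0.004,0,0.004,0]])

```text
clock: 27.23
eef_pos: [0.5779, -0.0192, 0.0483]
orientation: [[0.693, -0.112, 0.712], [-0.081, -0.994, -0.077], [0.716, -0.005, -0.698]]
ft_force: [-0.5, 0.2, 0.3]
gripper_width: 0.0372
```

```bash
python3 - <<'E'
from h import *
show([.577,-.0188,.0441])
E
```

```text
27.2333 q [-6.7, 33.0, 126.9, 179.1, 25.7, -89.2] p [0.5779, -0.0192, 0.0483] lean 45.7 az -6.2 yaz -96.4 F [-0.5, 0.2, 0.3] w 0.0372
delta tool [-0.0037, -0.0003, 0.0023]
```

Call:
servo_tool(deltas=[[-0.001,0,0.001,0],[-0.002,0,0.002,0],[-0.002,0,0.002,0]])

```text
clock: 27.48
eef_pos: [0.5779, -0.019, 0.0459]
orientation: [[0.693, -0.111, 0.713], [-0.081, -0.994, -0.077], [0.717, -0.005, -0.697]]
ft_force: [-0.8, -0.2, -1.0]
gripper_width: 0.0375
```

Call:
servo_tool(deltas=[[-0.001,0,0.001,0],[-0.001,0,0.001,0],[-0.001,0,0.001,0]])

```text
clock: 27.73
eef_pos: [0.5778, -0.0189, 0.0442]
orientation: [[0.693, -0.111, 0.712], [-0.081, -0.994, -0.077], [0.716, -0.005, -0.698]]
ft_force: [0.4, -0.4, 0.1]
gripper_width: 0.0368
```

Call:
servo_tool(deltas=[[-0.0005,0,0.0005,0],[-0.001,0,0.001,0]])

```text
clock: 27.9
eef_pos: [0.5784, -0.019, 0.0434]
orientation: [[0.692, -0.111, 0.714], [-0.081, -0.994, -0.077], [0.718, -0.005, -0.696]]
ft_force: [-1.9, -0.0, 8.7]
gripper_width: 0.0371
```

Call:
servo_tool(deltas=[[0,0,0,0],[-0.0005,0,0.0005,0]])

```text
clock: 28.07
eef_pos: [0.5791, -0.019, 0.0434]
orientation: [[0.69, -0.111, 0.715], [-0.08, -0.994, -0.077], [0.719, -0.005, -0.695]]
ft_force: [-0.6, 0.4, 13.5]
gripper_width: 0.0372
```

Touchdown: 8.7 N then 13.5 N upward, with the jar base computed at 21 mm, which matches the bay floor. I'll ease off slightly and release.

Call:
servo_tool(deltas=[[0.0008,0,-0.0008,0],[0.0008,0,-0.0008,0]])

```text
clock: 28.23
eef_pos: [0.578, -0.019, 0.0435]
orientation: [[0.693, -0.111, 0.713], [-0.081, -0.994, -0.077], [0.717, -0.005, -0.697]]
ft_force: [1.0, 0.0, 3.2]
gripper_width: 0.037
```

Call:
servo_tool(deltas=[[0,0,0,0],[0,0,0,0],[0,0,0,0],[0,0,0,0],[0,0,0,0]], hand=0.058)

```text
clock: 28.65
eef_pos: [0.5776, -0.019, 0.0429]
orientation: [[0.693, -0.111, 0.712], [-0.081, -0.994, -0.077], [0.716, -0.005, -0.698]]
ft_force: [-0.6, -0.5, 0.2]
gripper_width: 0.0577
```

```bash
python3 - <<'E'
from h import *
show()
f=imaging.grab_frame('wrist').copy()
cv2.imwrite('pics/wrist11.png',cv2.resize(f[:,:,::-1],None,fx=1.5,fy=1.5))
E
```

```text
28.65 q [-6.7, 33.8, 126.9, 179.1, 26.5, -89.2] p [0.5776, -0.019, 0.0429] lean 45.7 az -6.1 yaz -96.4 F [-0.6, -0.5, 0.2] w 0.0577
```

View pics/wrist11.png

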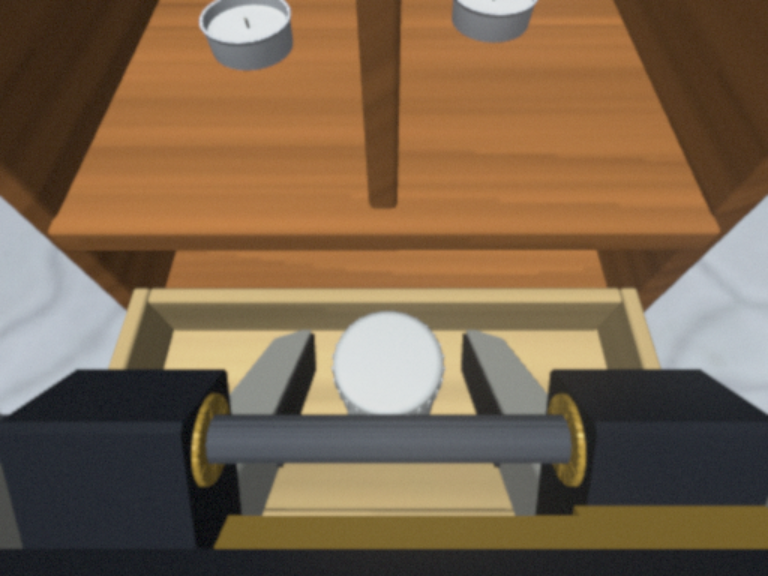

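The jar stands free on the bay floor, centred at (388,362). Retreating along the tool axis and planning the regrasp of the knob.

Call:
servo_tool(deltas=[[0,0,-0.02,0],[0,0,-0.05,0],[0,0,-0.085,0],[0,0,-0.12,0],[0,0,-0.14,0]])

```text
clock: 29.12
eef_pos: [0.4758, -0.008, 0.1418]
orientation: [[0.693, -0.111, 0.712], [-0.081, -0.994, -0.076], [0.716, -0.005, -0.698]]
ft_force: [0.9, 0.5, -0.6]
gripper_width: 0.0579
```

```bash
python3 - <<'E'
from sim import *
s=status.state();R=np.array(s['orientation']);q=np.array(s['qpos']);z=R[:,2]
K=np.array([.4603,-.0048,.0316])
run([(.41,.0,.13),K-.06*z,K,K+Rz(-.112)@[.14,0,0]],R,q)
show([.41,0,.13]);print((R.T@(K-.06*z-[.41,0,.13])).round(4))
f=imaging.grab_frame('wrist').copy()
cv2.imwrite('pics/wrist12.png',cv2.resize(f[:,:,::-1],None,fx=1.5,fy=1.5))
E
```

```text
[0.41 0.   0.13] [-6.9, 8.2, 148.1, 178.5, 22.0, -88.8] maxstep 2.2
[ 4.17590021e-01 -2.10672210e-04  7.34902822e-02] [-6.7, 23.3, 148.4, 179.3, 37.4, -89.5] maxstep 5.3
[ 0.4603 -0.0048  0.0316] [-6.6, 33.5, 142.5, 179.5, 41.7, -89.6] maxstep 3.7
[ 0.59942284 -0.02044724  0.0316    ] [-6.5, 36.3, 123.9, 179.3, 25.9, -89.3] maxstep 2.7
29.1167 q [-6.9, 11.2, 139.3, 178.1, 16.2, -88.3] p [0.4758, -0.008, 0.1418] lean 45.7 az -6.1 yaz -96.4 F [0.9, 0.5, -0.6] w 0.0579
delta tool [-0.0547, -0.0005, -0.0392]
[-0.0352 -0.0004  0.0449]
```

View pics/wrist12.png

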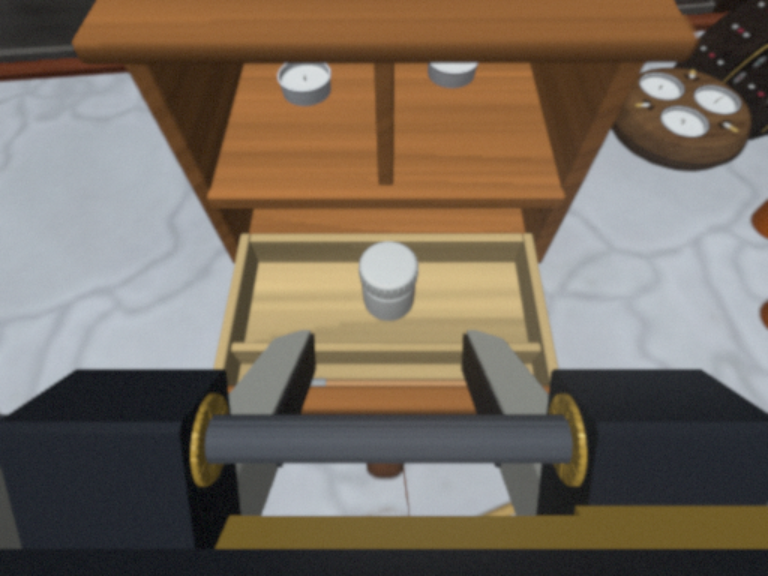

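The jar is upright in the rear compartment at (388,285). Going back to the knob.

Call:
servo_tool(deltas=[[-0.018,0,-0.013,0],[-0.036,0,-0.026,0],[-0.055,0,-0.039,0],[-0.073,0,-0.016,0],[-0.09,-0.001,0.006,0]])

```text
clock: 29.58
eef_pos: [0.4213, -0.0007, 0.0747]
orientation: [[0.687, -0.112, 0.718], [-0.08, -0.994, -0.077], [0.722, -0.004, -0.692]]
ft_force: [1.1, -0.4, -0.4]
gripper_width: 0.0575
```

Call:
servo_tool(deltas=[[0,0,0,0],[0,0,0,0]])

```text
clock: 29.75
eef_pos: [0.4191, -0.0003, 0.0703]
orientation: [[0.698, -0.111, 0.707], [-0.082, -0.994, -0.076], [0.712, -0.005, -0.703]]
ft_force: [1.6, 0.1, 0.6]
gripper_width: 0.0585
```

```bash
python3 - <<'E'
from h import *
show([.4603,-.0048,.0316])
f=imaging.grab_frame('wrist').copy()
cv2.imwrite('pics/wrist13.png',cv2.resize(f[:,:,::-1],None,fx=1.5,fy=1.5))
E
```

```text
29.75 q [-6.7, 23.8, 148.0, 179.4, 37.2, -89.5] p [0.4191, -0.0003, 0.0703] lean 45.4 az -6.1 yaz -96.4 F [1.6, 0.1, 0.6] w 0.0585
delta tool [0.0016, 0.0, 0.0567]
```

View pics/wrist13.png

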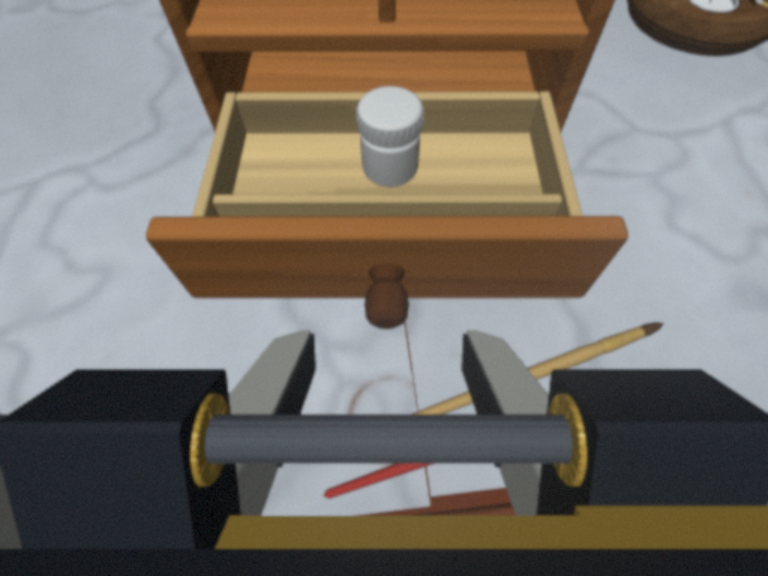

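The jar stands well and the knob is centred at (387,300). I'll grip the knob again.

Call:
servo_tool(deltas=[[0.001,0,0.018,0],[0.001,0,0.036,0],[0.002,0,0.05,0],[0.002,0,0.056,0],[0.002,0,0.056,0]])

```text
clock: 30.22
eef_pos: [0.4629, -0.0051, 0.0369]
orientation: [[0.69, -0.111, 0.715], [-0.081, -0.994, -0.077], [0.719, -0.005, -0.695]]
ft_force: [-0.0, 1.1, 0.1]
gripper_width: 0.0579
```

Call:
servo_tool(deltas=[[0,0,0,0],[0,0,0,0],[0,0,0,0],[0,0,0,0],[0,0,0,0]], hand=0.01)

```text
clock: 30.63
eef_pos: [0.4611, -0.0049, 0.0352]
orientation: [[0.693, -0.111, 0.712], [-0.081, -0.994, -0.077], [0.716, -0.005, -0.698]]
ft_force: [-0.1, -0.2, 0.4]
gripper_width: 0.0291
```

Call:
servo_tool(deltas=[[0,0,0,0],[0,0,0,0],[0,0,0,0]])

```text
clock: 30.88
eef_pos: [0.4613, -0.004, 0.035]
orientation: [[0.693, -0.108, 0.713], [-0.079, -0.994, -0.074], [0.716, -0.005, -0.698]]
ft_force: [0.0, 10.3, 3.1]
gripper_width: 0.02
```

```bash
python3 - <<'E'
from h import *
show()
s=status.state();R=np.array(s['orientation'])
u=np.array([.5801-.4603,-.0176+.0048,0]);print(np.degrees(np.arctan2(u[1],u[0])));u/=np.linalg.norm(u)
print((R.T@u).round(4))
E
```

```text
30.8833 q [-6.5, 32.8, 142.4, 179.4, 41.0, -89.6] p [0.4613, -0.004, 0.035] lean 45.8 az -6.0 yaz -96.2 F [0.0, 10.3, 3.1] w 0.02
-6.09861610523438
[ 0.6977 -0.002   0.7164]
```

Call:
servo_tool(deltas=[[0.001,-0.001,0.001,0],[0.004,-0.001,0.004,0],[0.008,-0.001,0.008,0],[0.014,-0.001,0.014,0],[0.021,-0.001,0.021,0]])

```text
clock: 31.3
eef_pos: [0.4914, -0.0073, 0.035]
orientation: [[0.694, -0.112, 0.711], [-0.081, -0.994, -0.077], [0.715, -0.005, -0.699]]
ft_force: [-1.5, -0.8, -1.7]
gripper_width: 0.0203
```

Call:
servo_tool(deltas=[[0.007,0,0.007,0],[0.014,0,0.014,0],[0.021,0,0.021,0],[0.028,0,0.028,0],[0.035,0,0.035,0]])

```text
clock: 31.72
eef_pos: [0.5403, -0.0129, 0.0352]
orientation: [[0.695, -0.112, 0.71], [-0.082, -0.994, -0.077], [0.714, -0.005, -0.7]]
ft_force: [-2.1, -4.1, -10.0]
gripper_width: 0.0204
```

Call:
servo_tool(deltas=[[0.007,0,0.007,0],[0.013,0,0.013,0],[0.018,0,0.018,0],[0.022,0,0.022,0],[0.026,0,0.026,0]])

```text
clock: 32.13
eef_pos: [0.5761, -0.0169, 0.0353]
orientation: [[0.696, -0.112, 0.71], [-0.082, -0.994, -0.077], [0.714, -0.005, -0.7]]
ft_force: [-2.2, -5.2, -16.5]
gripper_width: 0.0204
```

```bash
python3 - <<'E'
from h import *
show()
E
```

```text
32.1333 q [-6.4, 34.9, 127.0, 179.6, 27.4, -89.5] p [0.5761, -0.0169, 0.0353] lean 45.5 az -6.2 yaz -96.4 F [-2.2, -5.2, -16.5] w 0.0204
```

Call:
servo_tool(deltas=[[0.002,0,0.004,0],[0.005,0,0.007,0],[0.008,0,0.01,0],[0.011,0,0.013,0],[0.013,0,0.016,0]])

```text
clock: 32.55
eef_pos: [0.5975, -0.0193, 0.0349]
orientation: [[0.692, -0.112, 0.713], [-0.081, -0.994, -0.077], [0.717, -0.005, -0.697]]
ft_force: [-32.5, -3.1, 20.8]
gripper_width: 0.0206
```

Call:
servo_tool(deltas=[[0.001,0,0.001,0],[0.002,0,0.002,0],[0.003,0,0.003,0]])

```text
clock: 32.8
eef_pos: [0.5988, -0.0195, 0.0344]
orientation: [[0.695, -0.112, 0.71], [-0.082, -0.994, -0.077], [0.714, -0.005, -0.7]]
ft_force: [-33.0, -3.5, 18.4]
gripper_width: 0.02
```

```bash
python3 - <<'E'
from h import *
show()
f=imaging.grab_frame('wrist').copy()
cv2.imwrite('pics/wrist14.png',cv2.resize(f[:,:,::-1],None,fx=1.5,fy=1.5))
E
```

```text
32.8 q [-6.4, 35.9, 123.9, 179.6, 25.3, -89.4] p [0.5988, -0.0195, 0.0344] lean 45.6 az -6.2 yaz -96.4 F [-33.0, -3.5, 18.4] w 0.02
```

View pics/wrist14.png

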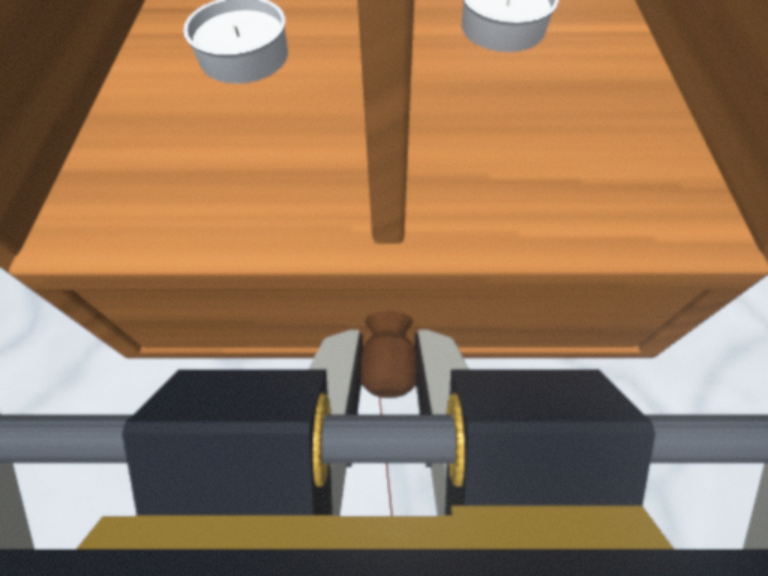

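The panel looks flush, at 33 N against its closed stop. I'll relieve half the load, release, back off and check.

Call:
servo_tool(deltas=[[-0.001,0,-0.001,0],[-0.002,0,-0.002,0]])

```text
clock: 33.02
eef_pos: [0.5983, -0.0195, 0.0346]
orientation: [[0.693, -0.112, 0.712], [-0.081, -0.994, -0.077], [0.716, -0.005, -0.698]]
ft_force: [0.5, -6.5, -12.1]
gripper_width: 0.0205
```

Call:
servo_tool(deltas=[[0,0,0,0],[0,0,0,0],[0,0,0,0],[0,0,0,0],[0,0,0,0]], hand=0.06)

```text
clock: 33.43
eef_pos: [0.5991, -0.0191, 0.0352]
orientation: [[0.692, -0.111, 0.713], [-0.081, -0.994, -0.076], [0.717, -0.005, -0.697]]
ft_force: [-0.0, -0.3, 0.0]
gripper_width: 0.0489
```

Call:
servo_tool(deltas=[[0,0,-0.015,0],[0,0,-0.035,0],[0,0,-0.06,0],[0,0,-0.08,0],[0,0,-0.09,0]])

```text
clock: 33.85
eef_pos: [0.5334, -0.0121, 0.0988]
orientation: [[0.692, -0.111, 0.713], [-0.081, -0.994, -0.076], [0.717, -0.005, -0.697]]
ft_force: [0.7, 0.4, 0.7]
gripper_width: 0.0601
```

```bash
python3 - <<'E'
from h import *
show()
f=imaging.grab_frame('wrist').copy()
cv2.imwrite('pics/wrist15.png',cv2.resize(f[:,:,::-1],None,fx=1.5,fy=1.5))
f=imaging.grab_frame('side').copy()
cv2.imwrite('pics/side15.png',cv2.resize(f[140:240,220:330,::-1],None,fx=6,fy=6))
E
```

```text
33.85 q [-6.4, 22.8, 132.8, 179.4, 21.5, -89.3] p [0.5334, -0.0121, 0.0988] lean 45.8 az -6.1 yaz -96.4 F [0.7, 0.4, 0.7] w 0.0601
```

View pics/wrist15.png

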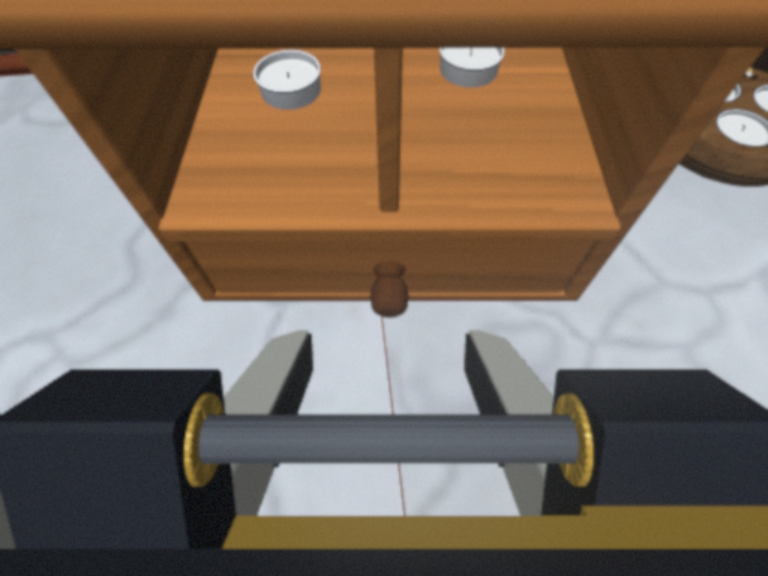

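View pics/side15.png

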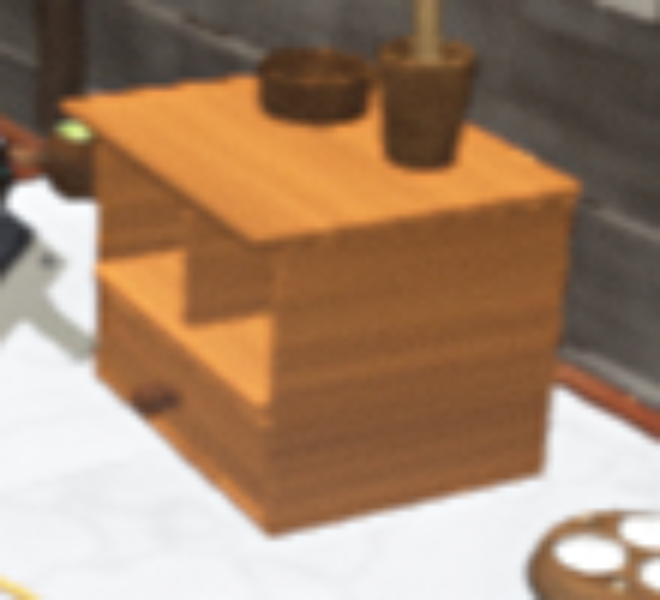

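The drawer is shut and flush in both views, and the gripper is clear of it. I'll back off a little more, check the bystanders and hand in.

Call:
servo_tool(deltas=[[0,0,-0.015,0],[0,0,-0.03,0],[0,0,-0.03,0],[0,0,-0.03,0]])

```text
clock: 34.28
eef_pos: [0.5138, -0.0101, 0.1185]
orientation: [[0.692, -0.111, 0.713], [-0.081, -0.994, -0.077], [0.717, -0.005, -0.697]]
ft_force: [-0.3, -0.7, 0.7]
gripper_width: 0.0596
```

```bash
python3 - <<'E'
from h import *
from rig import sign_off
show()
a=cv2.imread("pics/side0.png");b=imaging.grab_frame('side')[:,:,::-1].copy()
cv2.imwrite("pics/side16.png",b)
d=cv2.absdiff(a,b).max(2)
for n,(x0,y0,x1,y1) in dict(ball=(228,246,254,274),orange1=(268,238,288,264),orange2=(298,236,318,262),teal=(306,266,330,294),roof=(256,124,306,170)).items(): print(n,(d[y0:y1,x0:x1]>40).sum())
print(sign_off())
E
```

```text
34.2833 q [-6.4, 18.3, 135.1, 179.3, 19.2, -89.2] p [0.5138, -0.0101, 0.1185] lean 45.8 az -6.1 yaz -96.4 F [-0.3, -0.7, 0.7] w 0.0596
ball 0
orange1 0
orange2 8
teal 0
roof 0
the job is handed in; nothing more can be done
None
```

View pics/side16.png

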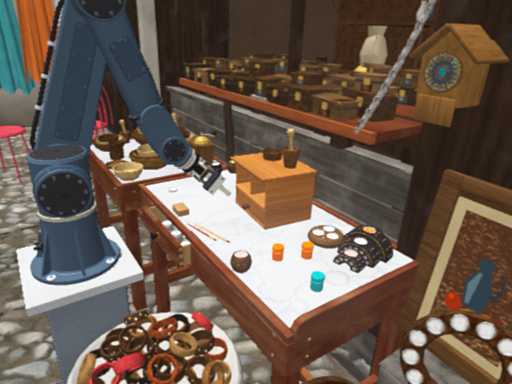

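I pulled the drawer to its stop, stood the white-capped jar in the rear compartment, pushed the drawer shut and handed the job in at about 34 s of the 72 s allowed. The hand-in reports no verdict.

**Lean:** The moves have no tilt axis. I got the 45° lean needed for the knob by pushing outward at the arm's reach limit, where the commanded lean stays. I then turned the wrist into its other branch, because q5 would otherwise have hit its limit at the knob.

**Drawer open:** I gripped the knob and pulled about 122 mm. The drawer had started roughly 13–18 mm open. It stopped at about 29 N and stayed out when released.

**Jar:** I lifted it upright by its cap and lowered it until contact, about 13 N at the peak. The jar was seen standing free in the compartment before I pushed the drawer.

**Drawer shut:** It closed smoothly and came against its closed stop at about 33 N.

**Last checks:**
- The panel is flush in the wrist and side views, and the gripper is touching nothing.
- The ball holder, the turquoise jar and one orange jar show no change in the side view. Eight pixels differ by the other orange jar, where the white jar stood in front.
- The cork block is still on the table in the last side view. I did not compare its position or the tealight's with the first picture.
- The jar could not be seen after closing. That it still stands rests on the slow push and the absence of any force jolt.
- My first fit of the unit disagreed by about 6 mm between cameras, because the wrist picture was taken while the arm was still settling. The close-up views settled it.

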